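# Load the outgoing sample cartons into their flow lanes

## Task

Pick the four cardboard cartons out from among the things on the inspection bench and load them into the two sloped flow lanes: the two wide cartons into the wide lane and the two slim cartons into the slim lane, lengthwise and standing upright. In each lane the longer carton goes in first, so that it slides down to rest against the end stop, and the shorter one after it, so that it slides down to rest against the longer one. Do not tip a carton over, and leave the white bottle and the white jar that stand among the cartons where they are.

Things in the scene. Friction and masses are not known exactly. Their poses are not given: they have to be found in the camera images.
- wide_long_mid (a point): the longer wide carton: a closed plain brown cardboard carton with a strip of white tape along its top, 104 mm long (x) by 56 mm wide (y) by 70 mm high (z), 75 to 370 g. Point at its centre, half-way up (35 mm above its underside); x along its length, z up. It starts standing on the bench.
- wide_short_mid (a point): the shorter wide carton: a closed plain brown cardboard carton with a strip of white tape along its top, 76 mm long (x) by 56 mm wide (y) by 70 mm high (z), 75 to 370 g. Point at its centre, half-way up (35 mm above its underside); x along its length, z up. It starts standing on the bench.
- slim_long_mid (a point): the longer slim carton: a closed plain brown cardboard carton with a strip of white tape along its top, 90 mm long (x) by 36 mm wide (y) by 66 mm high (z), 75 to 370 g. Point at its centre, half-way up (33 mm above its underside); x along its length, z up. It starts standing on the bench.
- slim_short_mid (a point): the shorter slim carton: a closed plain brown cardboard carton with a strip of white tape along its top, 60 mm long (x) by 36 mm wide (y) by 66 mm high (z), 75 to 370 g. Point at its centre, half-way up (33 mm above its underside); x along its length, z up. It starts standing on the bench.
- wide_lane: wide flow lane: fixed chute of white rollers, 72 mm wide between guides (6 mm thick, 10 mm above track), slippery, sloping 14 degrees down along its +x, away from the robot, to a 48 mm high end stop. Origin on the bench under its middle; x downhill (level), y across, z up. Track meets stop face at x 115, y 0, z 30 mm; its open high end is at x -123, z 89. Cartons let go on it slide down by themselves.
- slim_lane: slim flow lane: fixed chute of white rollers, 52 mm wide between guides (6 mm thick, 10 mm above track), slippery, sloping 14 degrees down along its +x, away from the robot, to a 48 mm high end stop. Origin on the bench under its middle; x downhill (level), y across, z up. Track meets stop face at x 115, y 0, z 30 mm; its open high end is at x -123, z 89. Cartons let go on it slide down by themselves.
- bottle_mid (a point): a loose white round bottle with a black cap, 44 mm across and 82 mm high, standing among the cartons; to be left alone. Point on its axis, half-way up.
- jar_mid (a point): a loose white round jar with a black cap, 58 mm across and 58 mm high, standing among the cartons; to be left alone. Point on its axis, half-way up.

How it is judged:
At the end, for the whole second after the job is handed in: Longer cartons within 12 mm of resting on the stop, shorter ones within 15 mm of resting on the longer (along the lane); all within 12 mm of mid-lane and 10 mm in height, lengthwise within 0.4 rad (slope included), upright within 0.36, at rest. Bottle and jar upright, moved under 30 mm (x of wide_long_mid in the frame of wide_lane between 0.061 and 0.085 m and y of wide_long_mid in the frame of wide_lane between -0.012 and 0.012 m and z of wide_long_mid in the frame of wide_lane between 0.0665 and 0.0865 m and angle between the x axis of each of wide_long_mid, wide_short_mid and the x axis of wide_lane, either way round below 0.4 rad and angle between each of wide_long_mid, wide_short_mid, slim_long_mid, slim_short_mid's own z axis and vertical below 0.36 rad and linear speed of each of wide_long, wide_short, slim_long, slim_short below 0.02 m/s and x of wide_short_mid in the frame of wide_lane between -0.0293 and 0.0007 m and y of wide_short_mid in the frame of wide_lane between -0.012 and 0.012 m and z of wide_short_mid in the frame of wide_lane between 0.0883 and 0.1083 m and x of slim_long_mid in the frame of slim_lane between 0.0673 and 0.0913 m and y of slim_long_mid in the frame of slim_lane between -0.012 and 0.012 m and z of slim_long_mid in the frame of slim_lane between 0.0629 and 0.0829 m and angle between the x axis of each of slim_long_mid, slim_short_mid and the x axis of slim_lane, either way round below 0.4 rad and x of slim_short_mid in the frame of slim_lane between -0.0085 and 0.0215 m and y of slim_short_mid in the frame of slim_lane between -0.012 and 0.012 m and z of slim_short_mid in the frame of slim_lane between 0.0811 and 0.1011 m and distance of each of bottle_mid, jar_mid from where it was at the start of the episode below 0.03 m and angle between each of bottle_mid, jar_mid's own z axis and vertical below 0.2 rad); the robot touches nothing.
It fails at once if the long wide carton was tipped over (angle between wide_long_mid's own z axis and vertical above 1 rad).
It fails at once if the short wide carton was tipped over (angle between wide_short_mid's own z axis and vertical above 1 rad).
It fails at once if the long slim carton was tipped over (angle between slim_long_mid's own z axis and vertical above 1 rad).
It fails at once if the short slim carton was tipped over (angle between slim_short_mid's own z axis and vertical above 1 rad).
It also fails if it takes over 112 s, if anything falls off the work surface, if the arm or the gripper's body presses on something with over 40 N, if the wrist force passes 120 N, or if a joint passes its speed limit or range.

## Robot

A 7-joint arm with a two-finger parallel gripper is mounted at the origin on the work surface. World frame = base frame: x ahead of the robot, y to its left, z up, the work surface at z = 0. Lengths are in m, angles in rad, forces in N, time in s.
With the tool pointing down it reaches from about 0.425 to 0.95 m from the base axis. Payload 4.7 kg.
Tool frame: the origin (TCP) lies at the centre of the arm's flange, where the gripper is bolted on; the fingertips stand 173 mm ahead of it and the grasp point (between the pads) lies 155 mm ahead of it (manip.tip_reach is the distance from the TCP to the fingertips, in m); y points along the fingers, z is the direction in which the jaws open and shut, and the axes are right-handed (so a half turn about y gives the same grasp; the last joint's range is limited). The gripper opens to 85 mm and grips with 20 to 120 N. Pads are 22 mm wide; open, the fingers measure 114 mm over their backs; the gripper's body (76 mm by 85 mm) begins 54 mm behind the grasp point. The pads swing forward as they close: fully open they stand 13 mm farther back than shut.
Start: joints at [1.131, 0.469, -0.049, 1.532, 0.024, 1.141, -0.082], TCP at [0.27, -0.619, 0.405] pointing down, gripper open.
Joint ranges: [-2.59, 2.59], [-0.33, 1.99], [-1.39, 1.29], [0.1, 2.45], [-1.04, 4.18], [0.21, 1.99], [-2.66, 2.66]. Speed limits (rad/s): [2.57, 2.57, 3.14, 3.14, 3.14, 3.14, 3.14].

## Interface

Orientations are given as [roll, pitch, yaw] about the fixed x, y, z axes, in that order (R = Rz(yaw) Ry(pitch) Rx(roll)).
In Python, from bench import monitor, imaging, ticket, manip gives the robot as it stands. The module is installed in compiled form; this text tells all that it offers.
- The arm moves only by the tool play_rows, never from a script. Its argument "commands" is text: rows parted by semicolons, each of 7 numbers parted by spaces: the shift along the tool's x, y, z in cm, then the turn, a rotation vector about the tool's x, y, z in degrees, then the opening, from 0 (shut) to 1 (fully open). A call has 1 to 5 rows; each row shifts and turns the commanded pose from where the row before left it, along the tool's axes as they then stand; what a row does not reach is not made up. A row lasts 1/8 s, in which the tool goes at most 62.5 mm and 10.7 degrees, less where a joint would pass 70% of its speed; a pose out of reach is approached as far as the arm can. A call is refused whole if a number of a shift passes 6.25 or a number of a turn 10.7, either way. A call with a gripper value outside its range is refused whole. The fingers move at their own pace and stop on an object; the grip force is fixed at half the most. Time passes only in rows, so rows that do not move let the fingers close. It gives the time, the measured TCP pose, the force and the opening at its end, in the units of the state.
- monitor.sense(): the state, without advancing time (a new reading comes with each control period).
- imaging.get_image(name): name is "side" or "top"; returns a dict with "pixels" (384x512x3 uint8, red, green, blue), "z_map" (384x512 float32, m along the optical axis (not along the pixel's ray), 0 where there is no reading), "fx", "fy", "cx", "cy" (pixels), "T" (4x4, takes a point from camera to world coordinates). Camera axes: x right, y down, z forward; pixel columns grow to the right and rows downward; lengths in m; the calibration is good to about 2 mm. A picture is of the moment at which its call begins.
- ticket.sign_off(): hands the job in, once; it reports no verdict.
The state is a dict: "time": time; "qpos": joint angles; "dq": joint speeds; "tau": joint torques, N m; "tool_pos": TCP position; "orientation": TCP orientation; "contact_force": force on the tool from outside, world axes, zero at the start; "moment": the same for the moment, N m; "gripper_width": finger opening in m.
Only numpy, scipy, OpenCV 4.12 (cv2) and the standard library are available. Lean on these libraries where they do the work, as an engineer would, in place of code of your own. Each camera call takes 0.05 s, during which the arm holds its last target.

## Working session

There is one attempt and no reset: what is moved stays moved. The work goes in short steps, Python scripts to look and compute and a tool call to move; the robot and the scene stay as the last step left them, time stands still between calls to the robot, and variables do not carry over. Pictures are saved under pics/ and viewed, and the job is handed in when it is done.

Besides the shell and the picture viewer there is one more tool, called as name(argument=value, ...) on one line, values as JSON. play_rows: Moves the arm, as the interface text tells. Its arguments: {"type":"object","properties":{"commands":{"type":"string"}},"required":["commands"]}

```bash
mkdir -p pics
python3 - <<'E'
from bench import monitor, imaging, manip
import cv2,numpy as np,pickle
s=monitor.sense(); print(s)
print(manip.tip_reach)
for n in("top","side"):
    d=imaging.get_image(n); pickle.dump(d,open(n+'.pkl','wb'))
    cv2.imwrite(f'pics/{n}0.png',d['pixels'][:,:,::-1]); print(n,d['fx'],d['fy'],d['cx'],d['cy'],d['T'])
E
```

```text
{'time': 0.0, 'qpos': array([ 1.13109587,  0.46942808, -0.04862191,  1.53371795,  0.02408491,
        1.14101044, -0.08230019]), 'dq': array([ 5.80088346e-04,  3.11300837e-04,  2.73984760e-04,  1.04879895e-03,
        7.23021970e-06,  1.00466918e-03, -4.69048605e-04]), 'tau': array([-2.38299472e-04, -5.10316873e+01, -4.69725206e-02, -2.37720019e+01,
        1.05369760e-02,  7.45160272e-03,  3.85793557e-07]), 'tool_pos': array([ 0.2694888 , -0.61858843,  0.40366001]), 'orientation': array([-1.57277453e+00, -4.85431115e-05, -2.73074242e+00]), 'contact_force': array([0.23673784, 0.1651365 , 0.59022422]), 'moment': array([0.03069652, 0.07082821, 0.07077603]), 'gripper_width': 0.08527271706612809}
0.1734
top 472.17945024995146 472.17945024995146 249.44685391009452 188.72008054720393 [[ 3.25751055e-04 -9.86737113e-01  1.62326104e-01  3.44581159e-01]
 [-9.99974213e-01 -1.48596463e-03 -7.02606523e-03 -9.33985829e-03]
 [ 7.17409017e-03 -1.62319629e-01 -9.86712152e-01  1.30619228e+00]
 [ 0.00000000e+00  0.00000000e+00  0.00000000e+00  1.00000000e+00]]
side 349.6899877127353 349.6899877127353 257.3940943484104 189.44593378596286 [[ 0.92828892 -0.26294666  0.26294246  0.32032657]
 [-0.37175305 -0.67315515  0.63926662 -0.55060047]
 [ 0.00890805 -0.69117378 -0.72263369  0.67855334]
 [ 0.          0.          0.          1.        ]]
```

View pics/top0.png

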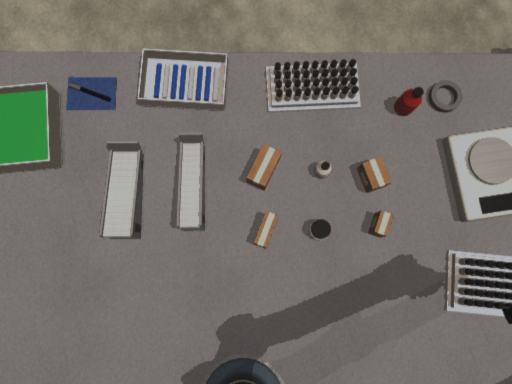

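View pics/side0.png

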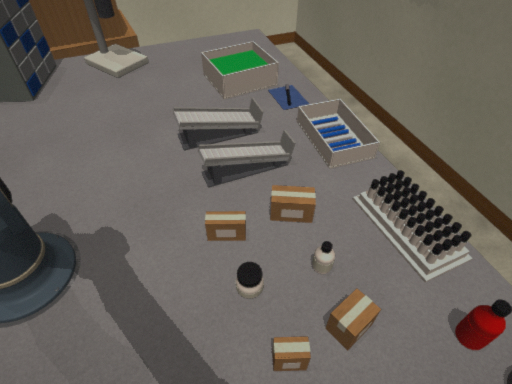

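The top view shows the wide lane around (122,195) and the slim lane around (190,185), with both stops at the top. The cartons are wide long at (264,167), slim long at (266,229), wide short at (375,174) and slim short at (382,224). The bottle is at (323,169) and the jar at (320,229). Next I'll measure poses from the depth.

```bash
cat > h.py <<'E'
import cv2,numpy as np,pickle
def cloud(d):
    z=d['z_map'];v,u=np.mgrid[:z.shape[0],:z.shape[1]]
    P=np.stack([(u-d['cx'])/d['fx']*z,(v-d['cy'])/d['fy']*z,z],-1)
    W=P@d['T'][:3,:3].T+d['T'][:3,3]; W[z==0]=np.nan
    return W
def rects(d,boxes):
    W=cloud(d)
    for n,(u0,v0,u1,v1,zl,zh) in boxes.items():
        w=W[v0:v1,u0:u1].reshape(-1,3); m=(w[:,2]>zl)&(w[:,2]<zh); p=w[m]
        if len(p)<8: print(n,'few',len(p)); continue
        r=cv2.minAreaRect((p[:,:2]*1000).astype(np.float32))
        print(n,len(p),'rect c',np.round(r[0],1),'size',np.round(r[1],1),'ang',round(r[2],1),'z med',round(np.median(p[:,2]),4),'mean',np.round(p.mean(0)*1000,1))
E
python3 - <<'E'
from h import *
d=pickle.load(open('top.pkl','rb'))
rects(d,{'WL':(240,135,290,195,.06,.09),'SL':(245,205,285,255,.055,.09),'WS':(350,150,400,197,.06,.09),'SS':(365,205,400,245,.055,.09),'bot':(310,155,340,182,.06,.09),'jar':(305,215,335,245,.045,.07),
'wstop':(95,135,145,160,.06,.1),'sstop':(170,128,210,150,.06,.1),'wlane':(90,130,150,245,.02,.12),'slane':(165,125,212,235,.02,.12)})
W=cloud(d)
for v in range(136,246,8): print(v,[tuple(np.round(W[v,u]*1000).astype(int)) for u in (122,190)])
for v in (200,):
  print([(u,*np.round(W[v,u]*1000).astype(int)) for u in list(range(98,146,2))+list(range(174,210,2))])
im=d['pixels'][125:250,90:220,::-1]
cv2.imwrite('pics/lanes.png',cv2.resize(im,None,fx=4.6,fy=4.6,interpolation=cv2.INTER_CUBIC))
im=d['pixels'][130:255,235:405,::-1]
cv2.imwrite('pics/cart.png',cv2.resize(im,None,fx=4.6,fy=4.6,interpolation=cv2.INTER_CUBIC))
E
```

```text
WL 810 rect c [613.3 -56.1] size [ 56.1 104.8] ang 64.1 z med 0.0697 mean [612.8 -56.2  69.6]
SL 470 rect c [442.7 -61.1] size [35.9 91.1] ang 69.1 z med 0.0657 mean [442.3 -60.9  65.7]
WS 612 rect c [ 593.7 -359.1] size [76.1 58.7] ang 18.9 z med 0.0698 mean [ 592.9 -357.4   69.7]
SS 337 rect c [ 458.9 -371.8] size [37.  61.2] ang 70.6 z med 0.0661 mean [ 458.5 -370.7   65.8]
bot 79 rect c [ 608.9 -220. ] size [28.6 24.1] ang 76.0 z med 0.0792 mean [ 608.8 -218.5   75.7]
jar 302 rect c [ 445.  -207.5] size [48.2 51.1] ang 44.8 z med 0.0574 mean [ 444.5 -206.8   57.4]
wstop 166 rect c [671.7 325.1] size [85.9 12. ] ang 89.4 z med 0.0713 mean [671.7 323.7  70.6]
sstop 117 rect c [695.8 142.5] size [11.7 64.2] ang 2.5 z med 0.0721 mean [695.4 140.9  70.8]
wlane 3288 rect c [548.7 323.9] size [259.1  87.1] ang 0.4 z med 0.0624 mean [547.  323.3  61.7]
slane 2372 rect c [572.6 140.2] size [259.2  65. ] ang 1.1 z med 0.0627 mean [572.4 139.9  62. ]
136 [(np.int64(711), np.int64(344), np.int64(2)), (np.int64(694), np.int64(143), np.int64(63))]
144 [(np.int64(669), np.int64(325), np.int64(7
[... 2920 characters left out ...]
144), np.int64(70)), (190, np.int64(-9223372036854775808), np.int64(-9223372036854775808), np.int64(-9223372036854775808)), (192, np.int64(517), np.int64(134), np.int64(70)), (194, np.int64(518), np.int64(128), np.int64(68)), (196, np.int64(518), np.int64(123), np.int64(69)), (198, np.int64(517), np.int64(117), np.int64(74)), (200, np.int64(516), np.int64(111), np.int64(81)), (202, np.int64(517), np.int64(107), np.int64(74)), (204, np.int64(527), np.int64(108), np.int64(6)), (206, np.int64(527), np.int64(103), np.int64(1)), (208, np.int64(528), np.int64(97), np.int64(-2))]<stdin>:6: RuntimeWarning: invalid value encountered in cast
<stdin>:8: RuntimeWarning: invalid value encountered in cast
```

View pics/lanes.png

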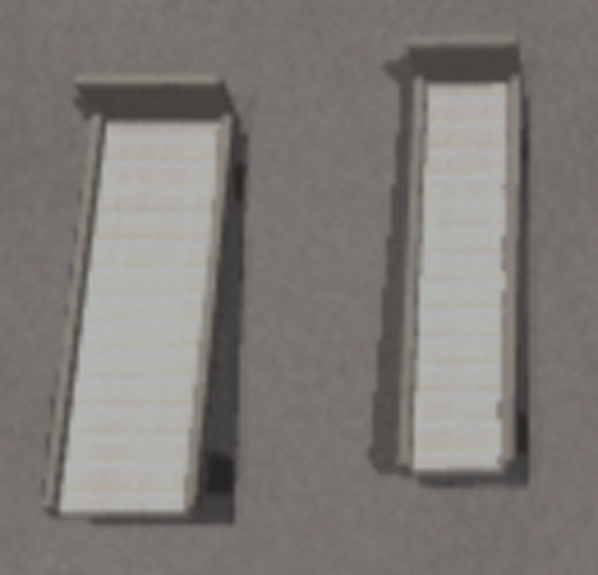

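View pics/cart.png

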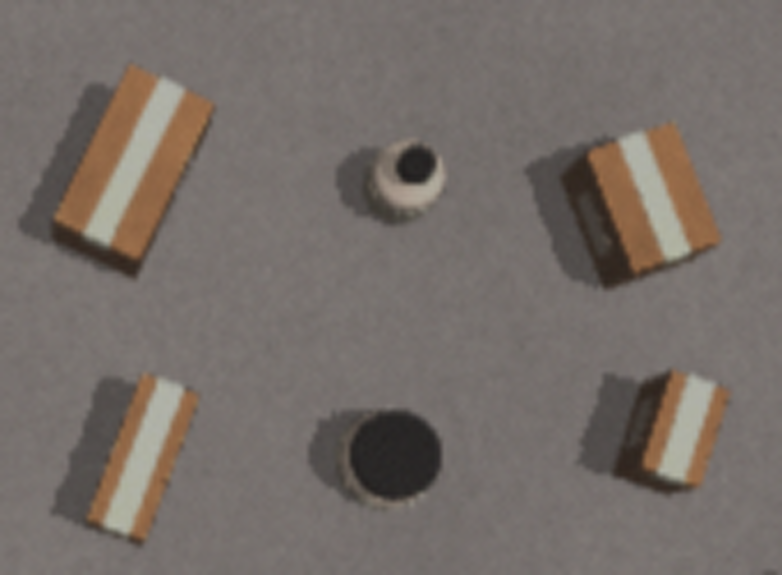

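```bash
cat > go.py <<'E'
import sys,numpy as np
from bench import monitor
from scipy.spatial.transform import Rotation as Ro
# usage: go.py x y z(grasp pt, m) yaw(deg, carton) tilt(deg nose-down)
x,y,z,yaw,tilt=map(float,sys.argv[1:6])
s=monitor.sense(); R=Ro.from_euler('xyz',s['orientation'])
base=Ro.from_euler('xyz',[-np.pi/2,0,0])
best=None
for k in (-180,0,180):
    G=Ro.from_euler('z',yaw,degrees=True)*Ro.from_euler('y',tilt,degrees=True)*Ro.from_euler('z',k,degrees=True)*base
    rv=(R.inv()*G).as_rotvec(degrees=True)
    if best is None or np.linalg.norm(rv)<np.linalg.norm(best[0]): best=(rv,G)
rv,G=best
gp=s['tool_pos']+R.apply([0,.155,0])
T=np.array([x,y,z])-G.apply([0,.155,0])
print('t',round(s['time'],2),'grasp pt',np.round(gp,4),'rpy',np.round(np.degrees(s['orientation']),1),'q',np.round(s['qpos'],2),'w',round(s['gripper_width'],4),'F',np.round(s['contact_force'],1))
print('TCP shift cm now-axes',np.round(100*R.inv().apply(T-s['tool_pos']),2),'turn deg',np.round(rv,1),'| shift in goal-axes',np.round(100*G.inv().apply(T-s['tool_pos']),2))
E
python3 go.py .613 -.056 .25 -25.9 0
```

```text
t 0.1 grasp pt [ 0.2694 -0.6184  0.2488] rpy [ -90.1   -0.  -156.5] q [ 1.13  0.47 -0.05  1.53  0.02  1.14 -0.08] w 0.0855 F [-0.1  0.5  0.2]
TCP shift cm now-axes [-53.96  -0.06 -37.86] turn deg [ 0.1 49.4  0. ] | shift in goal-axes [ -6.32  -0.12 -65.62]
```

play_rows(commands="-3 0 -2.1 0 0 0 1; -4.5 0 -3.15 0 0 0 1; -4.5 0 -3.15 0 0 0 1; -4.5 0 -3.15 0 0 0 1; -4.5 0 -3.15 0 0 0 1")

```text
time: 0.72
tool_pos: [0.404, -0.3985, 0.4044]
orientation: [-1.571, -0.0, -2.731]
contact_force: [0.2, 0.0, 0.2]
gripper_width: 0.0852
```

play_rows(commands="-4.5 0 -3.15 0 0 0 1; -4.5 0 -3.15 0 0 0 1; -4.5 0 -3.15 0 0 0 1; -4.5 0 -3.15 0 0 0 1; -4.5 0 -3.15 0 0 0 1")

```text
time: 1.35
tool_pos: [0.5473, -0.1644, 0.4045]
orientation: [-1.571, -0.0, -2.731]
contact_force: [0.5, -0.9, 0.1]
gripper_width: 0.0853
```

play_rows(commands="0 0 0 0 9.9 0 1; 0 0 0 0 9.9 0 1; 0 0 0 0 9.9 0 1; 0 0 0 0 9.9 0 1; 0 0 0 0 9.8 0 1")

```text
time: 1.98
tool_pos: [0.5466, -0.1659, 0.4043]
orientation: [-1.571, -0.001, 2.685]
contact_force: [-0.7, 0.2, -0.1]
gripper_width: 0.0851
```

```bash
python3 go.py .613 -.056 .25 -25.9 0
```

```text
t 1.98 grasp pt [ 0.5465 -0.1659  0.2493] rpy [-90.   -0.  153.8] q [ 0.31  0.3  -0.11  1.78  0.04  1.06 -1.84] w 0.0851 F [-0.7  0.2 -0.1]
TCP shift cm now-axes [ -1.11  -0.08 -12.79] turn deg [-0.  -0.3  0. ] | shift in goal-axes [ -1.17  -0.07 -12.78]
```

play_rows(commands="-0.3 0 -3.2 0 -0.3 0 1; -0.3 0 -3.2 0 0 0 1; -0.3 0 -3.2 0 0 0 1; -0.2 0 -3.2 0 0 0 1; 0 0 0 0 0 0 1")

```text
time: 2.6
tool_pos: [0.6128, -0.0521, 0.4041]
orientation: [-1.572, -0.001, 2.701]
contact_force: [-0.9, -0.1, 0.7]
gripper_width: 0.0852
```

play_rows(commands="0 4 0 0 0 0 1; 0 5 0 0 0 0 1; 0 4 0 0 0 0 1; 0 0 0 0 0 0 1; 0 0 0 0 0 0 1")

```text
time: 3.22
tool_pos: [0.6126, -0.056, 0.2762]
orientation: [-1.571, 0.002, 2.695]
contact_force: [1.6, -0.2, -0.1]
gripper_width: 0.0851
```

```bash
python3 go.py .613 -.056 .042 -25.9 0
python3 - <<'E'
from bench import imaging
import cv2
d=imaging.get_image('side');cv2.imwrite('pics/s1.png',cv2.resize(d['pixels'][120:320,160:420,::-1],None,fx=3,fy=3))
E
```

```text
t 3.23 grasp pt [ 0.613  -0.056   0.1212] rpy [-9.000e+01  1.000e-01  1.544e+02] q [ 0.13  0.51 -0.15  1.8   0.1   0.84 -2.08] w 0.0851 F [ 1.6 -0.2 -0.1]
TCP shift cm now-axes [-0.02  7.92 -0.01] turn deg [ 0.   0.3 -0.1] | shift in goal-axes [-0.03  7.92 -0.01]
```

View pics/s1.png

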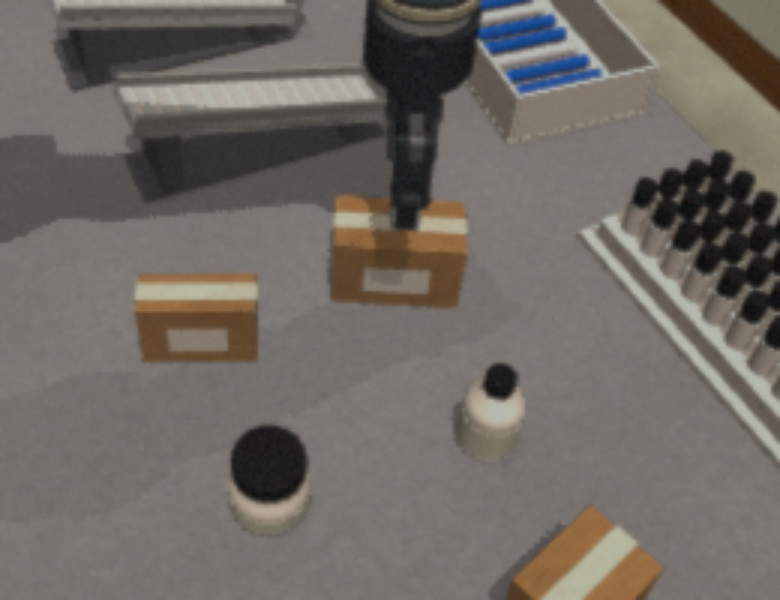

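The crop shows the gripper straddling the long wide carton at about (400,240), aligned with its length. I'll lower and grip.

play_rows(commands="0 2.5 0 0 0 0 1; 0 2.5 0 0 0 0 1; 0 2 0 0 0 0 1; 0 0.9 0 0 0 0 1; 0 0 0 0 0 0 1")

```text
time: 3.9
tool_pos: [0.6122, -0.0553, 0.1958]
orientation: [-1.571, 0.0, 2.695]
contact_force: [0.3, -0.3, -0.9]
gripper_width: 0.0852
```

play_rows(commands="0 0 0 0 0 0 0.5; 0 0 0 0 0 0 0.4; 0 0 0 0 0 0 0.4; 0 0 0 0 0 0 0.4; 0 0 0 0 0 0 0.4")

```text
time: 4.53
tool_pos: [0.6127, -0.0552, 0.1968]
orientation: [-1.572, 0.002, 2.696]
contact_force: [-0.4, -0.6, 5.4]
gripper_width: 0.0554
```

```bash
python3 go.py .613 -.056 .042 -25.9 0
```

```text
t 4.53 grasp pt [ 0.613  -0.0552  0.0418] rpy [-9.010e+01  1.000e-01  1.544e+02] q [ 0.12  0.62 -0.13  1.84  0.12  0.69 -2.1 ] w 0.0554 F [-0.4 -0.6  5.4]
TCP shift cm now-axes [-0.06 -0.02  0.06] turn deg [ 0.1  0.3 -0.1] | shift in goal-axes [-0.06 -0.02  0.06]
```

play_rows(commands="0 -1.5 0 0 0 0 0.4; 0 -3 0 0 0 0 0.4; 0 -4 0 0 0 0 0.4; 0 -5 0 0 0 0 0.4; 0 -3.5 0 0 0 0 0.4")

```text
time: 5.15
tool_pos: [0.6118, -0.0554, 0.3681]
orientation: [-1.571, 0.001, 2.695]
contact_force: [0.4, -0.2, -4.2]
gripper_width: 0.0553
```

```bash
python3 - <<'E'
from h import *
d=pickle.load(open('top.pkl','rb'));W=cloud(d).reshape(-1,3)*1000;W=W[~np.isnan(W[:,0])]
for n,yl,yh,xl,xh in(('wide',265,385,425,655),('slim',90,195,450,680)):
    c=[]
    for x in range(xl,xh,10):
        p=W[(W[:,0]>=x)&(W[:,0]<x+10)&(W[:,1]>yl)&(W[:,1]<yh)&(W[:,2]>25)]
        c.append((x+5,(p[:,1].min()+p[:,1].max())/2,np.ptp(p[:,1]),np.median(p[:,2])))
    c=np.array(c);k=np.polyfit(c[:,0],c[:,1],1);kz=np.polyfit(c[:,0],c[:,3],1)
    print(n,'slope deg',np.degrees(np.arctan(k[0])),'w',np.median(c[:,2]),'resid',np.std(c[:,1]-np.polyval(k,c[:,0])),'z',kz,'x at z=58.4 (lane x 0 ~ z 58.7):',(58.7-kz[1])/kz[0],'y at 540,600,640',np.polyval(k,[540,570,600,640]))
E
python3 go.py .613 -.056 .21 -25.9 0
```

```text
wide slope deg 0.08387473842517228 w 84.75004418057478 resid 0.48484871498375187 z [ -0.2492548  194.82641139] x at z=58.4 (lane x 0 ~ z 58.7): 546.1335506852312 y at 540,600,640 [323.58174054 323.62565728 323.66957402 323.72812968]
slim slope deg 1.1044999364588612 w 63.31352309333032 resid 0.37338660995472 z [ -0.24841996 200.53229026] x at z=58.4 (lane x 0 ~ z 58.7): 570.9375816959166 y at 540,600,640 [138.96726761 139.54565407 140.12404053 140.89522248]
t 5.15 grasp pt [ 0.612  -0.0554  0.2131] rpy [-9.000e+01  1.000e-01  1.544e+02] q [ 0.14  0.41 -0.16  1.72  0.07  1.02 -2.06] w 0.0553 F [ 0.4 -0.2 -4.2]
TCP shift cm now-axes [-0.14  0.31  0.  ] turn deg [ 0.   0.3 -0.1] | shift in goal-axes [-0.14  0.31  0.  ]
```

play_rows(commands="0 0 0 0 -5 0 0.4; 0 0 0 0 -8 0 0.4; 0 0 0 0 -8 0 0.4; 0 0 0 0 -4.8 0 0.4; 0 0 0 0 0 0 0.4")

```text
time: 5.78
tool_pos: [0.6116, -0.0555, 0.3655]
orientation: [-1.571, -0.001, -3.139]
contact_force: [0.0, 0.1, -3.8]
gripper_width: 0.0554
```

```bash
python3 go.py .595 .3236 .21 0.1 0;python3 go.py .595 .3236 .21 0.1 14
```

```text
t 5.78 grasp pt [ 0.6114 -0.0555  0.2105] rpy [-9.000e+01 -1.000e-01 -1.798e+02] q [ 0.21  0.42 -0.25  1.72  0.12  1.02 -1.65] w 0.0554 F [ 0.   0.1 -3.8]
TCP shift cm now-axes [  1.54   0.05 -37.91] turn deg [0.  0.1 0.1] | shift in goal-axes [  1.59   0.05 -37.91]
t 5.78 grasp pt [ 0.6114 -0.0555  0.2105] rpy [-9.000e+01 -1.000e-01 -1.798e+02] q [ 0.21  0.42 -0.25  1.72  0.12  1.02 -1.65] w 0.0554 F [ 0.   0.1 -3.8]
TCP shift cm now-axes [ -2.21   0.51 -37.91] turn deg [ -0.    0.1 -13.9] | shift in goal-axes [-2.220e+00 -3.000e-02 -3.791e+01]
```

play_rows(commands="-0.2 0 -2 0 0 -1 0.4; -0.2 0 -3.5 0 0 -1 0.4; -0.2 0 -4 0 0 -1 0.4; -0.2 0 -4 0 0 -1 0.4; -0.2 0 -4 0 0 -1 0.4")

```text
time: 6.4
tool_pos: [0.6209, 0.123, 0.3654]
orientation: [-1.571, -0.088, -3.137]
contact_force: [0.2, -0.9, -2.4]
gripper_width: 0.0551
```

play_rows(commands="-0.2 0 -4 0 0 -2 0.4; -0.2 0 -4 0 0 -2 0.4; -0.2 0 -4 0 0 -2 0.4; -0.2 0 -4 0 0 -2 0.4; -0.2 0 -3 0 0 -0.9 0.4")

```text
time: 7.02
tool_pos: [0.6292, 0.3138, 0.3636]
orientation: [-1.572, -0.244, -3.135]
contact_force: [1.0, -0.7, -2.8]
gripper_width: 0.0554
```

```bash
python3 go.py .595 .3236 .15 0.1 14;python3 - <<'E'
from bench import imaging
import cv2
d=imaging.get_image('side');cv2.imwrite('pics/s2.png',cv2.resize(d['pixels'][50:250,100:360,::-1],None,fx=3,fy=3))
E
```

```text
t 7.03 grasp pt [0.5917 0.3137 0.2132] rpy [ -90.1  -14.  -179.6] q [-0.29  0.62 -0.34  1.41  0.06  1.34 -2.18] w 0.0554 F [ 1.  -0.7 -2.8]
TCP shift cm now-axes [-1.86  6.05 -0.97] turn deg [-0.   0.3 -0. ] | shift in goal-axes [-1.85  6.05 -0.98]
```

View pics/s2.png

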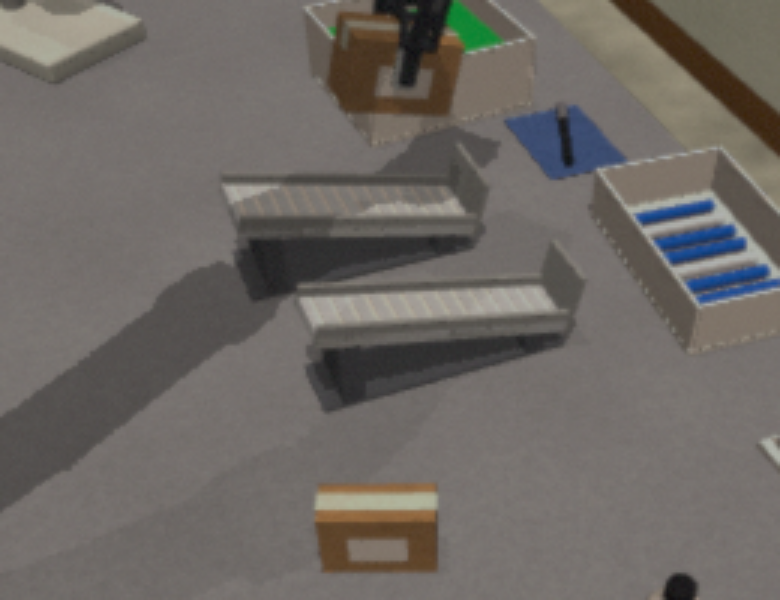

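The long wide carton hangs at crop (395,60), tilted parallel to the lane below it. I'll centre it and lower.

play_rows(commands="-0.4 1 -0.5 0 0.3 0 0.4; -0.5 1.5 -0.5 0 0 0 0.4; -0.5 1.7 0 0 0 0 0.4; -0.5 1.8 0 0 0 0 0.4; 0 0 0 0 0 0 0.4")

```text
time: 7.7
tool_pos: [0.6342, 0.3185, 0.2981]
orientation: [-1.567, -0.247, 3.139]
contact_force: [-0.9, -0.2, -2.8]
gripper_width: 0.0553
```

```bash
python3 go.py .595 .3236 .092 0.1 14
```

```text
t 7.7 grasp pt [0.5963 0.318  0.1478] rpy [-89.8 -14.1 179.8] q [-0.3   0.69 -0.33  1.45  0.08  1.24 -2.19] w 0.0553 F [-0.9 -0.2 -2.8]
TCP shift cm now-axes [-1.2   5.44 -0.54] turn deg [-0.2 -0.3  0.1] | shift in goal-axes [-1.19  5.45 -0.52]
```

play_rows(commands="-0.3 1.3 -0.3 0 0 0 0.4; -0.4 1.3 -0.2 0 -0.3 0 0.4; -0.4 1 0 0 0 0 0.4; 0 0 0 0 0 0 0.4")

```text
time: 8.2
tool_pos: [0.6364, 0.3243, 0.2619]
orientation: [-1.569, -0.245, -3.138]
contact_force: [-0.4, 0.1, -3.1]
gripper_width: 0.0552
```

```bash
python3 go.py .595 .3236 .092 0.1 14
```

```text
t 8.2 grasp pt [0.5989 0.3239 0.1115] rpy [ -89.9  -14.  -179.8] q [-0.31  0.73 -0.33  1.46  0.09  1.19 -2.19] w 0.0552 F [-0.4  0.1 -3.1]
TCP shift cm now-axes [-0.1   1.99  0.06] turn deg [-0.1  0.1  0. ] | shift in goal-axes [-0.1   1.99  0.06]
```

play_rows(commands="-0.1 0.8 0 0 0 0 0.4; 0 0.6 0 0 0 0 0.4; 0 0.4 0 0 0 0 0.4; 0 0 0 0 0 0 0.4")

```text
time: 8.7
tool_pos: [0.6329, 0.3246, 0.2453]
orientation: [-1.57, -0.243, -3.137]
contact_force: [-0.4, 0.1, -3.2]
gripper_width: 0.0552
```

```bash
python3 go.py .595 .3236 .092 0.1 14
python3 - <<'E'
from bench import imaging
import cv2
d=imaging.get_image('side');cv2.imwrite('pics/s3.png',cv2.resize(d['pixels'][60:190,160:310,::-1],None,fx=4.6,fy=4.6))
E
```

```text
t 8.7 grasp pt [0.5956 0.3244 0.0949] rpy [ -90.   -13.9 -179.8] q [-0.31  0.75 -0.33  1.48  0.1   1.15 -2.19] w 0.0552 F [-0.4  0.1 -3.2]
TCP shift cm now-axes [-0.03  0.3   0.1 ] turn deg [-0.1  0.1 -0.1] | shift in goal-axes [-0.03  0.3   0.1 ]
```

View pics/s3.png

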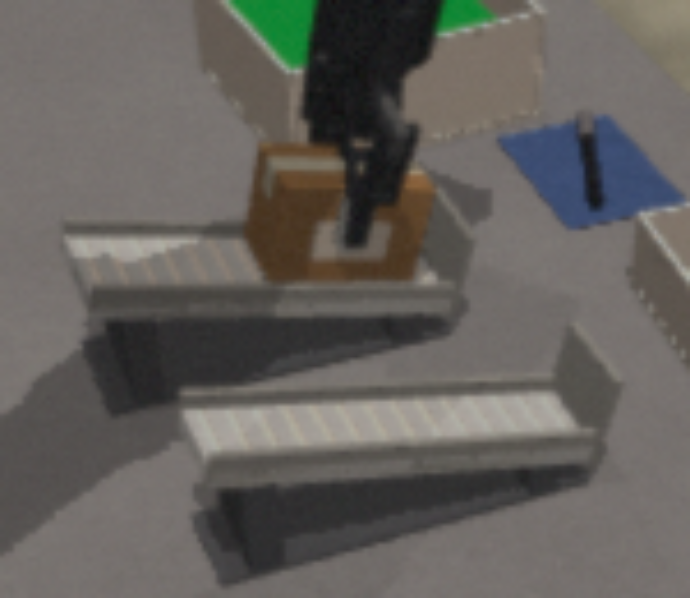

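The carton sits between the wide lane's guides at crop (340,215), just above the rollers and short of the stop. I'll lower a touch more until contact, then release.

play_rows(commands="0 0.3 0.1 0 0 0 0.4; 0 0.2 0 0 0 0 0.4; 0 0.1 0 0 0 0 0.4; 0 0 0 0 0 0 0.4")

```text
time: 9.25
tool_pos: [0.6319, 0.3237, 0.2401]
orientation: [-1.571, -0.242, -3.138]
contact_force: [-0.7, 0.4, -1.0]
gripper_width: 0.0555
```

play_rows(commands="0 0 0 0 0 0 0.75; 0 0 0 0 0 0 0.85; 0 0 0 0 0 0 1; 0 0 0 0 0 0 1; 0 0 0 0 0 0 1")

```text
time: 9.88
tool_pos: [0.6317, 0.3237, 0.2398]
orientation: [-1.571, -0.243, -3.137]
contact_force: [0.2, 0.7, -0.9]
gripper_width: 0.0854
```

play_rows(commands="0 -2 0 0 0 0 1; 0 -4 0 0 0 0 1; 0 -5 0 0 0 0 1; 0 -4 0 0 0 0 1; 0 0 0 0 0 0 1")

```text
time: 10.5
tool_pos: [0.669, 0.324, 0.3917]
orientation: [-1.576, -0.234, -3.138]
contact_force: [-0.4, 0.5, -0.7]
gripper_width: 0.0857
```

```bash
python3 go.py .4435 -.061 .21 -20.9 0
python3 - <<'E'
from bench import imaging
import cv2
d=imaging.get_image('side');cv2.imwrite('pics/s4.png',cv2.resize(d['pixels'][60:190,160:310,::-1],None,fx=4.6,fy=4.6))
E
```

```text
t 10.5 grasp pt [0.6331 0.3246 0.2409] rpy [ -90.3  -13.4 -179.8] q [-0.3   0.67 -0.33  1.27  0.07  1.43 -2.17] w 0.0857 F [-0.4  0.5 -0.7]
TCP shift cm now-axes [21.47  7.67 38.45] turn deg [-2.2 21.  13.3] | shift in goal-axes [ 7.33  2.67 44.01]
```

View pics/s4.png

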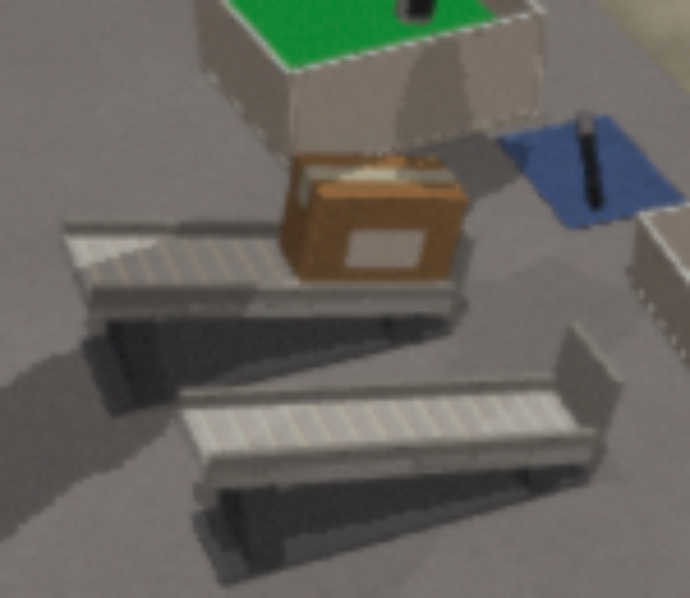

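The long wide carton slid down against the stop at crop (375,220), upright and between the guides. The long slim carton is next.

play_rows(commands="0 0 2.5 0 0 4.4 1; 0 0 4 0 0 4.5 1; 0 0 4 0 0 4.5 1; 2.5 0 4 0 0 0 1; 2.5 0 4 0 0 0 1")

```text
time: 11.18
tool_pos: [0.6173, 0.1371, 0.3849]
orientation: [-1.57, -0.011, -3.138]
contact_force: [0.9, -1.1, 0.2]
gripper_width: 0.0856
```

play_rows(commands="3 0 4 0 0 0 1; 3 0 4 0 0 0 1; 3 0 4 0 0 0 1; 3 0 4 0 0 0 1; 2 0 2.5 0 0 0 1")

```text
time: 11.8
tool_pos: [0.4772, -0.049, 0.3864]
orientation: [-1.57, -0.011, -3.14]
contact_force: [-0.0, 0.2, 0.8]
gripper_width: 0.0856
```

play_rows(commands="0 0 0 0 5.3 0 1; 0 0 0 0 5.3 0 1; 0 0 0 0 5.3 0 1; 0 0 0 0 5 0 1; 0 0 0 0 0 0 1")

```text
time: 12.42
tool_pos: [0.4788, -0.0468, 0.3866]
orientation: [-1.567, -0.01, 2.782]
contact_force: [-0.0, -0.5, -1.2]
gripper_width: 0.0851
```

```bash
python3 go.py .443 -.061 .15 -20.9 0
```

```text
t 12.43 grasp pt [ 0.4772 -0.0469  0.2316] rpy [-89.8  -0.6 159.4] q [ 0.2   0.18 -0.22  1.99  0.05  0.98 -1.97] w 0.0851 F [-0.  -0.5 -1.2]
TCP shift cm now-axes [2.77 8.19 2.55] turn deg [-0.2  0.3  0.6] | shift in goal-axes [2.84 8.16 2.6 ]
```

play_rows(commands="1.4 0 1.3 0 0 0.6 1; 1.4 0 1.3 0 0.3 0 1; 0 3 0 0 0 0 1; 0 4 0 0 0 0 1; 0 1.2 0 0 0 0 1")

```text
time: 13.05
tool_pos: [0.442, -0.0623, 0.3037]
orientation: [-1.566, -0.002, 2.775]
contact_force: [-0.9, 0.9, 0.2]
gripper_width: 0.0853
```

play_rows(commands="0 0 0 0 0 0 1")

```text
time: 13.18
tool_pos: [0.4435, -0.062, 0.3052]
orientation: [-1.567, 0.001, 2.775]
contact_force: [0.4, 1.3, 0.1]
gripper_width: 0.0857
```

```bash
python3 go.py .443 -.061 .040 -20.9 0
```

```text
t 13.18 grasp pt [ 0.4435 -0.0626  0.1502] rpy [-8.98e+01  1.00e-01  1.59e+02] q [ 0.22  0.24 -0.2   2.15  0.07  0.76 -1.97] w 0.0857 F [0.4 1.3 0.1]
TCP shift cm now-axes [ 0.1  11.02 -0.12] turn deg [-0.2 -0.1 -0.1] | shift in goal-axes [ 0.08 11.02 -0.08]
```

play_rows(commands="0 3 -0.1 -0.2 0 0 1; 0 3 0 0 0 0 1; 0.1 2.8 0 0 0 0 1; 0 1.5 0 0 0 0 1; 0 0.7 0 0 0 0 1")

```text
time: 13.8
tool_pos: [0.4442, -0.0607, 0.1955]
orientation: [-1.571, 0.004, 2.776]
contact_force: [-0.6, 0.6, 1.3]
gripper_width: 0.0855
```

play_rows(commands="0 0 0 0 0 0 1; 0 0 0 0 0 0 0.5; 0 0 0 0 0 0 0.2; 0 0 0 0 0 0 0.2; 0 0 0 0 0 0 0.2")

```text
time: 14.42
tool_pos: [0.4439, -0.0606, 0.1958]
orientation: [-1.571, 0.003, 2.776]
contact_force: [-0.9, -0.8, 5.5]
gripper_width: 0.0354
```

```bash
python3 go.py .443 -.061 .040 -20.9 0
```

```text
t 14.43 grasp pt [ 0.4444 -0.0607  0.0408] rpy [-90.    0.2 159. ] q [ 0.18  0.43 -0.17  2.23  0.15  0.49 -2.04] w 0.0354 F [-0.9 -0.8  5.5]
TCP shift cm now-axes [0.07 0.08 0.07] turn deg [ 0.  -0.1 -0.2] | shift in goal-axes [0.07 0.08 0.07]
```

play_rows(commands="0 -1.5 0 0 0 0 0.2; 0 -3 0 0 0 0 0.2; 0 -4 0 0 0 0 0.2; 0 -3 0 0 0 0 0.2; 0 0 0 0 0 0 0.2")

```text
time: 15.05
tool_pos: [0.4438, -0.0606, 0.3128]
orientation: [-1.573, 0.008, 2.775]
contact_force: [-1.0, -0.7, -2.1]
gripper_width: 0.0357
```

play_rows(commands="0 0 0 0 -5 0 0.2; 0 0 0 0 -6 0 0.2; 0 0 0 0 -6 0 0.2; 0 0 0 0 -5 0 0.2; 0 0 0 0 0 0 0.2")

```text
time: 15.68
tool_pos: [0.4428, -0.0606, 0.3093]
orientation: [-1.571, 0.0, -3.124]
contact_force: [0.3, 0.7, -2.1]
gripper_width: 0.0353
```

```bash
python3 go.py .625 .1406 .20 1.1 0;python3 go.py .625 .1406 .20 1.1 14
python3 - <<'E'
from bench import imaging
import cv2
d=imaging.get_image('side');cv2.imwrite('pics/s5.png',cv2.resize(d['pixels'][60:260,130:390,::-1],None,fx=3,fy=3))
E
```

```text
t 15.68 grasp pt [ 0.4428 -0.0606  0.1543] rpy [ -90.    0. -179.] q [ 0.29  0.24 -0.28  2.14  0.09  0.77 -1.61] w 0.0353 F [ 0.3  0.7 -2.1]
TCP shift cm now-axes [-18.57  -4.57 -19.8 ] turn deg [-0.  -0.1 -0. ] | shift in goal-axes [-18.61  -4.57 -19.76]
t 15.68 grasp pt [ 0.4428 -0.0606  0.1543] rpy [ -90.    0. -179.] q [ 0.29  0.24 -0.28  2.14  0.09  0.77 -1.61] w 0.0353 F [ 0.3  0.7 -2.1]
TCP shift cm now-axes [-22.32  -4.11 -19.81] turn deg [  0.   -0.1 -14. ] | shift in goal-axes [-20.7   -9.39 -19.76]
```

View pics/s5.png

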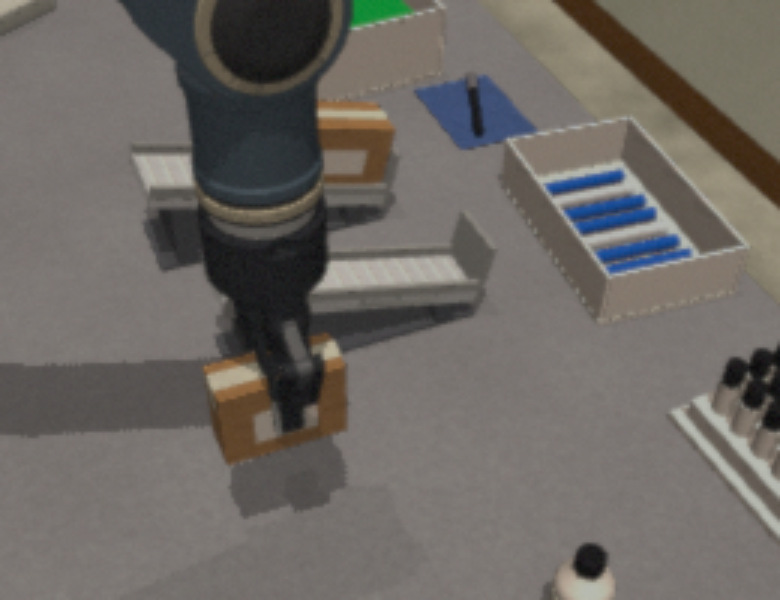

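The long slim carton hangs level in the jaws at crop (280,400), and the wide one is still at its stop.

play_rows(commands="-1 -2 -1 0 0 0 0.2; -3.5 -2.1 -3 0 0 0 0.2; -4.2 0 -3.8 0 0 0 0.2; -4.2 0 -3.8 0 0 0 0.2; -4.2 0 -3.8 0 0 0 0.2")

```text
time: 16.35
tool_pos: [0.6125, 0.0976, 0.3509]
orientation: [-1.57, 0.001, -3.125]
contact_force: [1.0, -0.6, -0.8]
gripper_width: 0.0356
```

play_rows(commands="-4.2 0 -3.4 0 0 0 0.2; -1 0 -1 0 0 -4 0.2; 0 0 0 0 0 -5 0.2; 0 0 0 0 0 -5 0.2; 0 0 0 0 0 0 0.2")

```text
time: 16.98
tool_pos: [0.6629, 0.1414, 0.3502]
orientation: [-1.57, -0.243, -3.125]
contact_force: [-0.6, 0.4, -2.9]
gripper_width: 0.0354
```

```bash
python3 go.py .625 .1406 .12 1.1 14
```

```text
t 16.98 grasp pt [0.6257 0.1406 0.1998] rpy [ -89.9  -13.9 -179. ] q [-0.05  0.59 -0.33  1.49  0.11  1.32 -1.94] w 0.0354 F [-0.6  0.4 -2.9]
TCP shift cm now-axes [-1.88  7.76 -0.  ] turn deg [-0.  -0.1 -0.1] | shift in goal-axes [-1.89  7.76  0.01]
```

play_rows(commands="-0.4 1.5 0 0 0 0 0.2; -0.6 2.5 0 0 0 0 0.2; -0.6 2.2 0 0 0 0 0.2; -0.3 1.5 0 0 0 0 0.2; 0 0 0 0 0 0 0.2")

```text
time: 17.6
tool_pos: [0.662, 0.1412, 0.2707]
orientation: [-1.569, -0.245, -3.124]
contact_force: [0.1, -0.6, -1.8]
gripper_width: 0.0358
```

```bash
python3 go.py .625 .1406 .086 1.1 14
python3 - <<'E'
from bench import imaging
import cv2
d=imaging.get_image('side');cv2.imwrite('pics/s6.png',cv2.resize(d['pixels'][60:190,160:310,::-1],None,fx=4.6,fy=4.6))
d=imaging.get_image('top');cv2.imwrite('pics/t6.png',cv2.resize(d['pixels'][120:250,90:240,::-1],None,fx=4.6,fy=4.6))
E
```

```text
t 17.6 grasp pt [0.6245 0.1403 0.1204] rpy [ -89.9  -14.  -179. ] q [-0.05  0.67 -0.32  1.55  0.13  1.18 -1.95] w 0.0358 F [ 0.1 -0.6 -1.8]
TCP shift cm now-axes [-0.88  3.32 -0.01] turn deg [-0.1 -0.1  0. ] | shift in goal-axes [-0.88  3.32 -0.01]
```

View pics/s6.png

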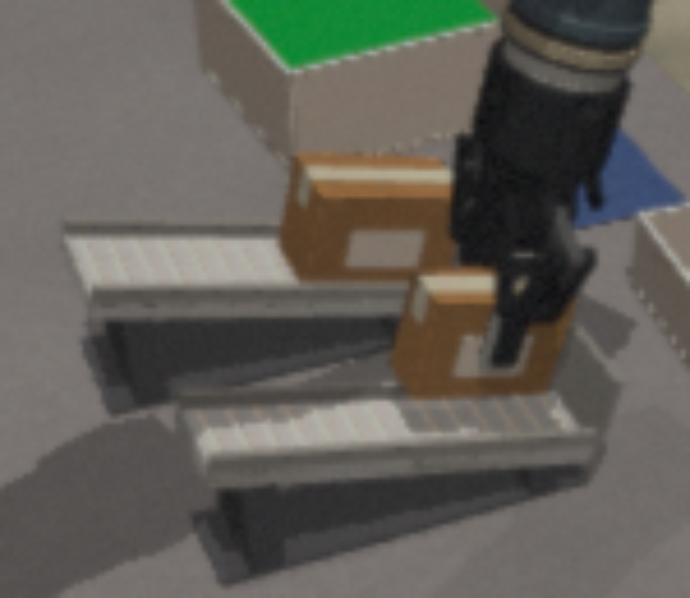

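View pics/t6.png

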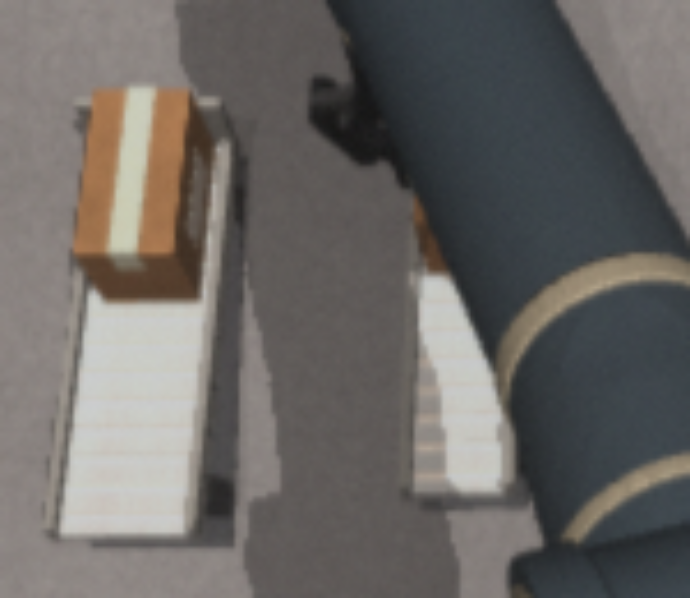

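The slim carton hangs over the slim lane at side crop (485,340), parallel to the track. The wide long carton rests at the stop at top crop (145,190). I'll lower to contact.

play_rows(commands="-0.3 1.2 0 0 0 0 0.2; -0.3 1.2 0 0 0 0 0.2; -0.2 0.6 0 0 0 0 0.2; 0 0.2 0 0 0 0 0.2; 0 0 0 0 0 0 0.2")

```text
time: 18.32
tool_pos: [0.6628, 0.1415, 0.2394]
orientation: [-1.57, -0.242, -3.124]
contact_force: [0.6, 0.8, -1.5]
gripper_width: 0.035
```

```bash
python3 go.py .625 .1406 .086 1.1 14
```

```text
t 18.32 grasp pt [0.6256 0.1407 0.0889] rpy [ -90.   -13.9 -179. ] q [-0.06  0.71 -0.31  1.57  0.14  1.13 -1.95] w 0.035 F [ 0.6  0.8 -1.5]
TCP shift cm now-axes [-0.04  0.3   0.02] turn deg [-0.  -0.1 -0.1] | shift in goal-axes [-0.04  0.3   0.02]
```

play_rows(commands="0 0.2 0 0 0 0 0.2; 0 0.1 0 0 0 0 0.2; 0 0 0 0 0 0 0.2")

```text
time: 18.7
tool_pos: [0.6624, 0.1415, 0.2374]
orientation: [-1.571, -0.24, -3.124]
contact_force: [1.5, 0.6, 2.4]
gripper_width: 0.0353
```

```bash
python3 go.py .625 .1406 .086 1.1 14
python3 - <<'E'
from bench import imaging
import cv2
d=imaging.get_image('side');cv2.imwrite('pics/s7.png',cv2.resize(d['pixels'][100:180,190:310,::-1],None,fx=6,fy=6))
E
```

```text
t 18.7 grasp pt [0.6255 0.1408 0.0869] rpy [ -90.   -13.8 -179. ] q [-0.06  0.71 -0.31  1.57  0.14  1.12 -1.95] w 0.0353 F [1.5 0.6 2.4]
TCP shift cm now-axes [-0.03  0.1   0.02] turn deg [ 0.  -0.1 -0.2] | shift in goal-axes [-0.03  0.1   0.02]
```

View pics/s7.png

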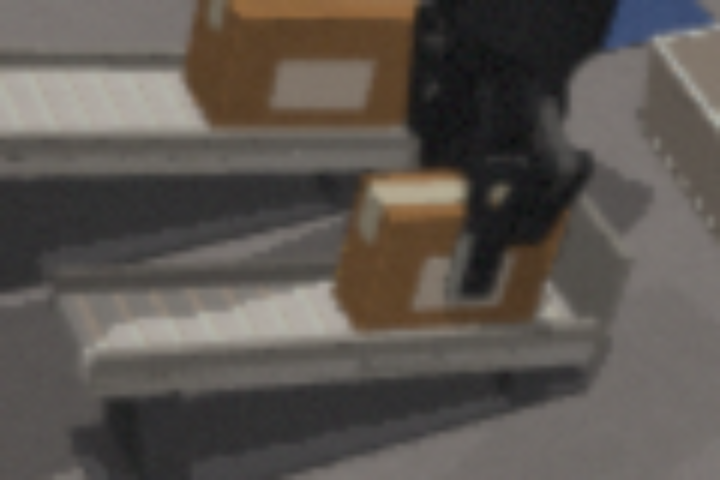

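The carton is in contact with the track (force reversed to +2.4 N) and sits between the guides at crop (450,260). I'll release.

play_rows(commands="0 0 0 0 0 0 0.55; 0 0 0 0 0 0 0.65; 0 0 0 0 0 0 0.75; 0 0 0 0 0 0 0.75; 0 0 0 0 0 0 0.75")

```text
time: 19.38
tool_pos: [0.662, 0.1414, 0.2364]
orientation: [-1.57, -0.242, -3.124]
contact_force: [0.0, -0.0, 0.9]
gripper_width: 0.0639
```

play_rows(commands="0 -2 0 0 0 0 0.75; 0 -4 0 0 0 0 1; 0 -5 0 0 0 0 1; 0 -3 0 0 0 0 1; 0 0 0 0 0 0 1")

```text
time: 20.0
tool_pos: [0.6963, 0.1423, 0.3754]
orientation: [-1.572, -0.236, -3.124]
contact_force: [-0.3, -0.1, -0.8]
gripper_width: 0.0855
```

```bash
python3 go.py .5935 -.359 .2 18.9 0
python3 - <<'E'
from bench import imaging
import cv2
d=imaging.get_image('side');cv2.imwrite('pics/s8.png',cv2.resize(d['pixels'][60:260,130:390,::-1],None,fx=3,fy=3))
E
```

```text
t 20.0 grasp pt [0.6601 0.1418 0.2247] rpy [ -90.   -13.5 -179. ] q [-0.06  0.62 -0.32  1.37  0.11  1.4  -1.92] w 0.0855 F [-0.3 -0.1 -0.8]
TCP shift cm now-axes [10.39  4.56 49.95] turn deg [  2.2 -17.8  13.4] | shift in goal-axes [25.97  2.04 44.1 ]
```

View pics/s8.png

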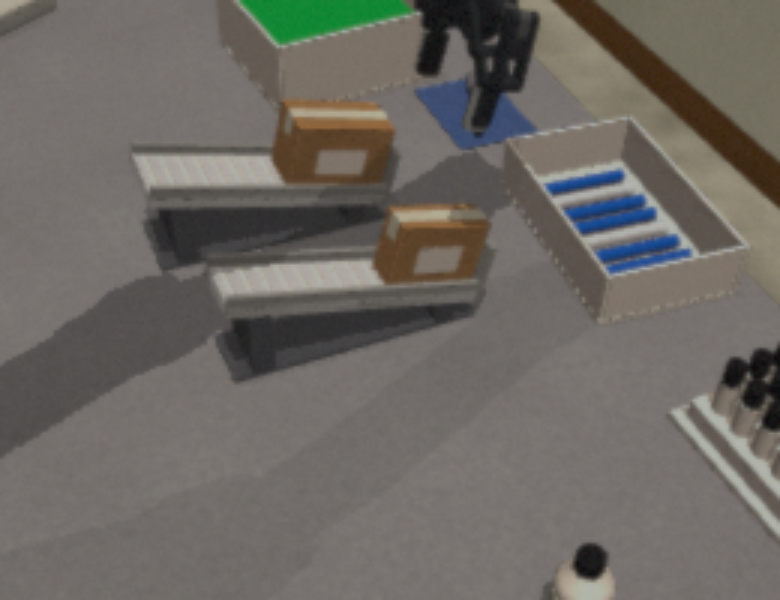

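Both long cartons rest at their stops, wide at crop (335,140) and slim at (435,245). The short wide carton is next.

play_rows(commands="0 0 2.5 0 0 4.5 1; 0 0 4.5 0 0 4.5 1; 0 0 5 0 0 4.5 1; 1.5 0 5 0 0 0 1; 1.5 0 5 0 0 0 1")

```text
time: 20.68
tool_pos: [0.6682, -0.08, 0.3704]
orientation: [-1.57, -0.01, -3.123]
contact_force: [0.4, -0.8, -0.4]
gripper_width: 0.0856
```

play_rows(commands="1.5 0 5 0 0 0 1; 1.5 0 5 0 0 0 1; 1.5 0 5 0 0 0 1; 1.5 0 5 0 0 0 1; 1.3 0 5 0 0 0 1")

```text
time: 21.3
tool_pos: [0.5997, -0.331, 0.3711]
orientation: [-1.572, -0.01, -3.123]
contact_force: [-0.3, -0.1, -0.3]
gripper_width: 0.0851
```

play_rows(commands="0 0 3 0 0 0 1; 0 0 0 0 -6 0 1; 0 0 0 0 -6 0 1; 0 0 0 0 -6 0 1; 0 0 0 0 0 0 1")

```text
time: 21.92
tool_pos: [0.601, -0.3595, 0.3712]
orientation: [-1.575, -0.008, -2.81]
contact_force: [-0.1, -0.2, 0.4]
gripper_width: 0.0853
```

```bash
python3 go.py .5935 -.359 .15 18.9 0
```

```text
t 21.93 grasp pt [ 0.5996 -0.3593  0.2162] rpy [ -90.2   -0.5 -161. ] q [ 0.67  0.56 -0.3   1.49  0.17  1.13 -0.9 ] w 0.0853 F [-0.1 -0.2  0.4]
TCP shift cm now-axes [ 0.64  6.63 -0.26] turn deg [0.2 0.1 0.5] | shift in goal-axes [ 0.7   6.62 -0.29]
```

play_rows(commands="0.6 1.6 -0.2 0.2 0 0.5 1; 0.1 3 0 0 0 0 1; 0 2 0 0 0 0 1; 0 0 0 0 0 0 1")

```text
time: 22.42
tool_pos: [0.5938, -0.3598, 0.3049]
orientation: [-1.572, -0.001, -2.81]
contact_force: [0.7, 0.2, -0.3]
gripper_width: 0.0856
```

```bash
python3 go.py .5937 -.359 .042 18.9 0;  python3 - <<'E'
from bench import imaging
import cv2
d=imaging.get_image('side');cv2.imwrite('pics/s9.png',cv2.resize(d['pixels'][220:384,220:420,::-1],None,fx=3,fy=3))
E
```

```text
t 22.43 grasp pt [ 0.5937 -0.3596  0.1499] rpy [ -90.1   -0.  -161. ] q [ 0.68  0.61 -0.29  1.57  0.19  1.   -0.91] w 0.0856 F [ 0.7  0.2 -0.3]
TCP shift cm now-axes [-0.02 10.79 -0.06] turn deg [0.1 0.1 0. ] | shift in goal-axes [-1.000e-02  1.079e+01 -8.000e-02]
```

View pics/s9.png

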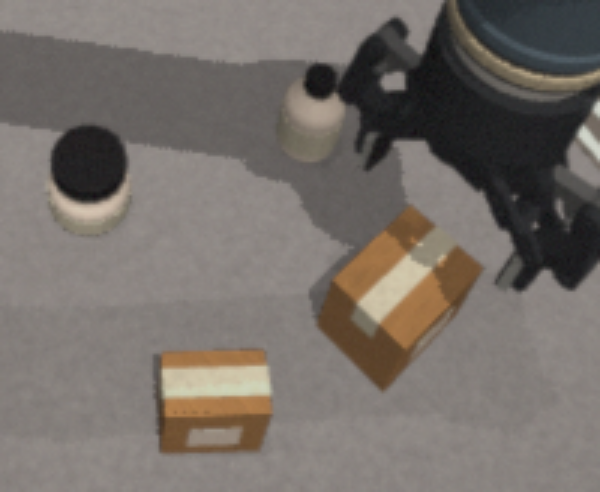

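The gripper straddles the short wide carton (crop (400,290)) above it, clear of the bottle at (310,110). I'll descend and grip.

play_rows(commands="0 3 0 0 0 0 1; 0 3 0 0 0 0 1; 0 2.8 0 0 0 0 1; 0 1.5 0 0 0 0 1; 0 0.5 0 0 0 0 1")

```text
time: 23.1
tool_pos: [0.5951, -0.3603, 0.1994]
orientation: [-1.569, 0.003, -2.809]
contact_force: [0.1, 0.0, 1.2]
gripper_width: 0.0855
```

play_rows(commands="0 0 0 0 0 0 1; 0 0 0 0 0 0 0.6; 0 0 0 0 0 0 0.4; 0 0 0 0 0 0 0.4; 0 0 0 0 0 0 0.4")

```text
time: 23.72
tool_pos: [0.5953, -0.3604, 0.2007]
orientation: [-1.567, 0.004, -2.809]
contact_force: [-1.5, 0.4, 5.4]
gripper_width: 0.0557
```

```bash
python3 go.py .5937 -.359 .042 18.9 0
```

```text
t 23.73 grasp pt [ 0.596  -0.3607  0.0457] rpy [ -89.8    0.2 -161. ] q [ 0.66  0.72 -0.26  1.63  0.24  0.82 -0.94] w 0.0557 F [-1.5  0.4  5.4]
TCP shift cm now-axes [ 0.11  0.37 -0.18] turn deg [-0.2  0.1 -0.2] | shift in goal-axes [ 0.11  0.37 -0.18]
```

play_rows(commands="0 -1.5 0 0 0 0 0.4; 0 -3 0 0 0 0 0.4; 0 -5 0 0 0 0 0.4; 0 -5 0 0 0 0 0.4; 0 -3 0 0 0 0 0.4")

```text
time: 24.35
tool_pos: [0.5942, -0.3601, 0.3778]
orientation: [-1.566, 0.005, -2.809]
contact_force: [0.5, -0.6, -2.1]
gripper_width: 0.0549
```

play_rows(commands="0 0 0 0.2 4 0.2 0.4; 0 0 0 0 5 0 0.4; 0 0 0 0 5 0 0.4; 0 0 0 0 4.9 0 0.4; 0 0 0 0 0 0 0.4")

```text
time: 24.98
tool_pos: [0.5939, -0.3599, 0.3744]
orientation: [-1.567, 0.007, -3.138]
contact_force: [0.3, -0.6, -1.9]
gripper_width: 0.0558
```

```bash
python3 go.py .5056 .3236 .21 0.1 0;python3 go.py .5056 .3236 .21 0.1 14
```

```text
t 24.98 grasp pt [ 0.595  -0.3604  0.2194] rpy [ -89.8    0.4 -179.8] q [ 0.64  0.53 -0.23  1.51  0.13  1.11 -1.18] w 0.0558 F [ 0.3 -0.6 -1.9]
TCP shift cm now-axes [  8.6    0.65 -68.38] turn deg [-0.2  0.1 -0.4] | shift in goal-axes [  8.71   0.94 -68.37]
t 24.98 grasp pt [ 0.595  -0.3604  0.2194] rpy [ -89.8    0.4 -179.8] q [ 0.64  0.53 -0.23  1.51  0.13  1.11 -1.18] w 0.0558 F [ 0.3 -0.6 -1.9]
TCP shift cm now-axes [  4.85   1.14 -68.38] turn deg [ -0.2   0.1 -14.4] | shift in goal-axes [  4.48   2.56 -68.37]
```

play_rows(commands="0 0 -2.5 0 0 0 0.4; 0.5 0 -4.5 0 0 0 0.4; 0.5 0 -5 0 0 0 0.4; 0.5 0 -5 0 0 0 0.4; 0.5 0 -5 0 0 0 0.4")

```text
time: 25.6
tool_pos: [0.5729, -0.1369, 0.3737]
orientation: [-1.568, 0.007, -3.136]
contact_force: [0.4, -0.1, -2.6]
gripper_width: 0.0556
```

play_rows(commands="0.5 0 -5 0 0 0 0.4; 0.5 0 -5 0 0 0 0.4; 0.5 0 -5 0 0 0 0.4; 0.5 0 -5 0 0 0 0.4; 0.5 0 -5 0 0 0 0.4")

```text
time: 26.22
tool_pos: [0.5467, 0.1126, 0.3728]
orientation: [-1.568, 0.008, -3.137]
contact_force: [0.9, -0.1, -1.9]
gripper_width: 0.0558
```

play_rows(commands="0.3 0 -5 0 0 -2 0.4; 0 0 -5 0 0 -3 0.4; 0 0 -5 0 0 -3 0.4; 0 0 -4 0 0 -3 0.4; 0 0 -2.4 0 0 -3.4 0.4")

```text
time: 26.85
tool_pos: [0.5424, 0.3275, 0.372]
orientation: [-1.569, -0.246, -3.134]
contact_force: [0.5, -0.7, -2.3]
gripper_width: 0.0555
```

play_rows(commands="0 0 0 0 0 0 0.4; 0 0 0 0 0 0 0.4")

```text
time: 27.1
tool_pos: [0.5441, 0.3233, 0.3716]
orientation: [-1.566, -0.243, -3.14]
contact_force: [0.3, -0.4, -2.0]
gripper_width: 0.0556
```

```bash
python3 go.py .5056 .3236 .15 0.1 14
```

```text
t 27.1 grasp pt [0.5068 0.3225 0.2212] rpy [ -89.7  -13.9 -179.9] q [-0.26  0.52 -0.46  1.59  0.08  1.27 -2.28] w 0.0556 F [ 0.3 -0.4 -2. ]
TCP shift cm now-axes [-1.61  6.94 -0.07] turn deg [-0.3  0.  -0.1] | shift in goal-axes [-1.62  6.94 -0.03]
```

play_rows(commands="-0.3 1.3 0 -0.3 0 0 0.4; -0.5 2.2 -0.1 0 0 0 0.4; -0.5 2.2 0 0 0 0 0.4; -0.3 1.2 0 0 0 0 0.4; 0 0 0 0 0 0 0.4")

```text
time: 27.72
tool_pos: [0.5434, 0.3241, 0.2997]
orientation: [-1.571, -0.246, -3.141]
contact_force: [0.6, 0.4, -1.0]
gripper_width: 0.0553
```

```bash
python3 go.py .5056 .3236 .115 0.1 14
```

```text
t 27.73 grasp pt [0.5057 0.3241 0.1494] rpy [ -90.   -14.1 -180. ] q [-0.27  0.59 -0.45  1.65  0.1   1.14 -2.29] w 0.0553 F [ 0.6  0.4 -1. ]
TCP shift cm now-axes [-0.81  3.34  0.04] turn deg [ 0.  -0.1  0.1] | shift in goal-axes [-0.81  3.34  0.04]
```

play_rows(commands="-0.3 1.2 0 0 0 0 0.4; -0.3 1 0 0 0 0 0.4; -0.2 0.6 0 0 0 0 0.4; 0 0.2 0 0 0 0 0.4; 0 0 0 0 0 0 0.4")

```text
time: 28.35
tool_pos: [0.5439, 0.325, 0.2698]
orientation: [-1.573, -0.244, -3.14]
contact_force: [-0.3, 0.1, -2.1]
gripper_width: 0.0552
```

```bash
python3 go.py .5056 .3236 .115 0.1 14
python3 - <<'E'
from bench import imaging
import cv2
d=imaging.get_image('side');cv2.imwrite('pics/s10.png',cv2.resize(d['pixels'][60:190,160:310,::-1],None,fx=4.6,fy=4.6))
E
```

```text
t 28.35 grasp pt [0.5065 0.3252 0.1194] rpy [ -90.1  -14.  -179.9] q [-0.27  0.63 -0.44  1.67  0.12  1.09 -2.3 ] w 0.0552 F [-0.3  0.1 -2.1]
TCP shift cm now-axes [-0.02  0.45  0.14] turn deg [ 0.1 -0.  -0. ] | shift in goal-axes [-0.02  0.45  0.13]
```

View pics/s10.png

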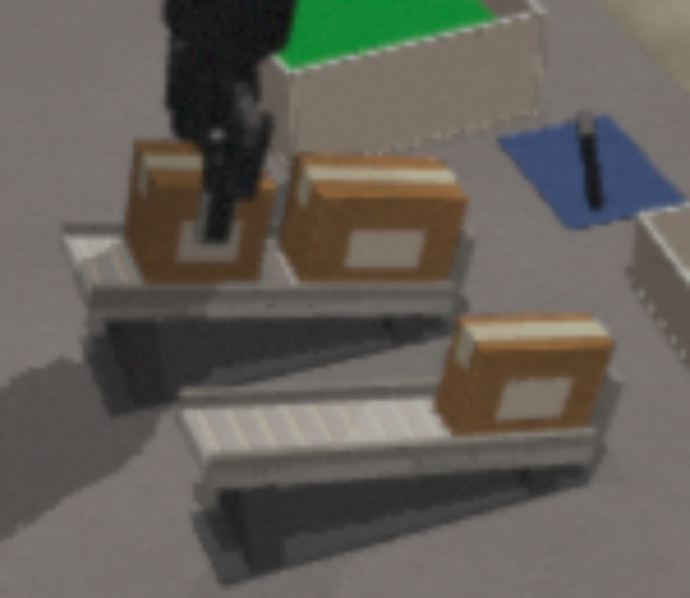

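The short wide carton is just above the track at crop (200,225), behind the long one with a small gap. I'll lower to contact and release.

play_rows(commands="0 0.2 0.15 0 0 0 0.4; 0 0.2 0 0 0 0 0.4; 0 0 0 0 0 0 0.4")

```text
time: 28.78
tool_pos: [0.5432, 0.3234, 0.2662]
orientation: [-1.573, -0.243, -3.14]
contact_force: [0.9, -0.5, -0.7]
gripper_width: 0.0554
```

play_rows(commands="0 0.1 0 0 0 0 0.4; 0 0 0 0 0 0 0.4")

```text
time: 29.02
tool_pos: [0.5433, 0.3236, 0.2661]
orientation: [-1.573, -0.242, -3.14]
contact_force: [1.8, -0.5, 6.5]
gripper_width: 0.0556
```

play_rows(commands="0 0 0 0 0 0 0.75; 0 0 0 0 0 0 0.85; 0 0 0 0 0 0 1; 0 0 0 0 0 0 1; 0 0 0 0 0 0 1")

```text
time: 29.65
tool_pos: [0.5427, 0.3234, 0.2649]
orientation: [-1.572, -0.244, -3.14]
contact_force: [0.2, -0.9, -0.3]
gripper_width: 0.0858
```

play_rows(commands="0 -2 0 0 0 0 1; 0 -4 0 0 0 0 1; 0 -4 0 0 0 0 1; 0 0 0 0 0 0 1; 0 0 0 0 0 0 1")

```text
time: 30.28
tool_pos: [0.5666, 0.3231, 0.3614]
orientation: [-1.572, -0.245, -3.14]
contact_force: [0.0, -0.2, -0.6]
gripper_width: 0.0855
```

```bash
python3 go.py .459 -.371 .2 -19.4 0
python3 - <<'E'
from bench import imaging
import cv2
d=imaging.get_image('side');cv2.imwrite('pics/s11.png',cv2.resize(d['pixels'][60:190,160:310,::-1],None,fx=4.6,fy=4.6))
E
```

```text
t 30.27 grasp pt [0.529  0.3232 0.211 ] rpy [ -90.1  -14.  -179.9] q [-0.25  0.56 -0.45  1.55  0.09  1.28 -2.27] w 0.0855 F [ 0.  -0.2 -0.6]
TCP shift cm now-axes [10.39  3.18 69.4 ] turn deg [-2.3 19.4 13.9] | shift in goal-axes [-12.91   0.64  69.04]
```

View pics/s11.png

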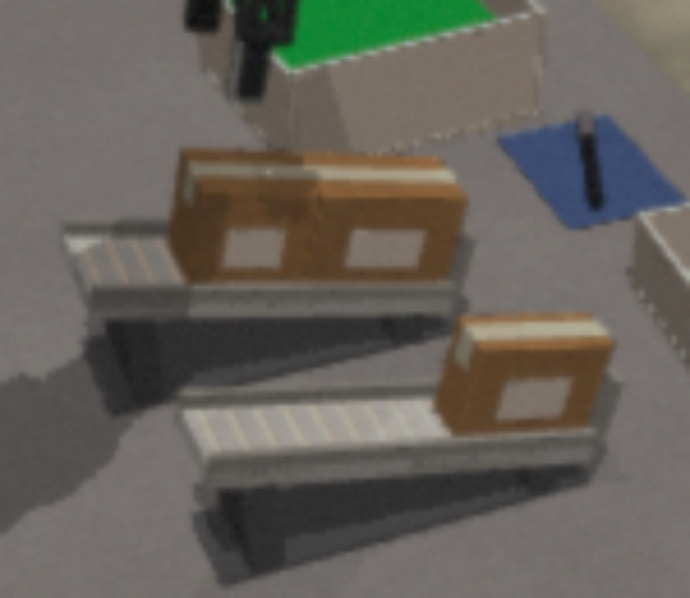

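The short wide carton slid against the long one (crop (245,215) touching (385,215)). The short slim carton is the last one.

play_rows(commands="0 -1 2.5 0 0 4.6 1; 0 0 4.5 0 0 4.6 1; 0 0 5 0 0 4.7 1; 0 0 5 0 0 0 1; 0 0 5 0 0 0 1")

```text
time: 30.95
tool_pos: [0.5687, 0.1016, 0.37]
orientation: [-1.572, -0.004, -3.14]
contact_force: [0.4, -0.3, -0.2]
gripper_width: 0.0853
```

play_rows(commands="0 0 5 0 0 0 1; 0 0 5 0 0 0 1; 0.5 0 5 0 0 0 1; 1 0 5 0 0 0 1; 1.5 0 5 0 0 0 1")

```text
time: 31.58
tool_pos: [0.539, -0.1482, 0.3696]
orientation: [-1.573, -0.004, -3.14]
contact_force: [0.2, -0.4, -0.4]
gripper_width: 0.0853
```

play_rows(commands="1.5 0 5 0 0 0 1; 1.5 0 5 0 0 0 1; 1.5 0 5 0 0 0 1; 1.5 0 5 0 0 0 1; 1.3 0 2.4 0 0 0 1")

```text
time: 32.2
tool_pos: [0.4651, -0.3738, 0.369]
orientation: [-1.573, -0.004, 3.139]
contact_force: [-0.2, 0.0, 0.2]
gripper_width: 0.0853
```

play_rows(commands="0 0 0 0 6 0 1; 0 0 0 0 7 0 1; 0 0 0 0 6.4 0 1; 0 0 0 0 0 0 1")

```text
time: 32.7
tool_pos: [0.4668, -0.3704, 0.3694]
orientation: [-1.573, -0.004, 2.806]
contact_force: [-0.4, 0.3, 0.3]
gripper_width: 0.0855
```

```bash
python3 go.py .459 -.371 .15 -19.4 0
```

```text
t 32.7 grasp pt [ 0.4663 -0.3699  0.2144] rpy [-90.1  -0.2 160.8] q [ 0.71  0.38 -0.15  1.76  0.06  1.01 -1.36] w 0.0855 F [-0.4  0.3  0.3]
TCP shift cm now-axes [0.69 6.44 0.32] turn deg [0.1 0.2 0.2] | shift in goal-axes [0.72 6.44 0.32]
```

play_rows(commands="0.4 1.4 0.3 0 0.2 0.2 1; 0.3 2.5 0 0 0 0 1; 0 2.5 0 0 0 0 1; 0 0 0 0 0 0 1")

```text
time: 33.2
tool_pos: [0.4583, -0.3708, 0.3038]
orientation: [-1.574, -0.004, 2.801]
contact_force: [0.0, 1.3, -0.4]
gripper_width: 0.0854
```

```bash
python3 go.py .459 -.3713 .040 -19.4 0;  python3 - <<'E'
from bench import imaging
import cv2
d=imaging.get_image('side');cv2.imwrite('pics/s12.png',cv2.resize(d['pixels'][220:384,200:400,::-1],None,fx=3,fy=3))
E
```

```text
t 33.2 grasp pt [ 0.4578 -0.3702  0.1488] rpy [-90.2  -0.2 160.5] q [ 0.72  0.44 -0.14  1.84  0.08  0.87 -1.37] w 0.0854 F [ 0.   1.3 -0.4]
TCP shift cm now-axes [-0.13 10.88  0.05] turn deg [ 0.2 -0.1  0.2] | shift in goal-axes [-0.08 10.88  0.02]
```

View pics/s12.png

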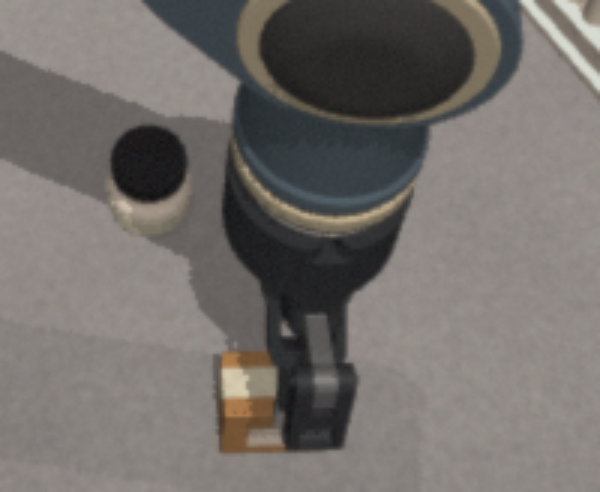

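The jar stands clear at crop (150,180), and the carton is at (220–330, 350–450), partly hidden by the raised near finger. I'll descend.

play_rows(commands="-0.1 3 0 0.2 0 0.2 1; 0 3 0 0 0 0 1; 0 2.8 0 0 0 0 1; 0 1.5 0 0 0 0 1; 0 0.5 0 0 0 0 1")

```text
time: 33.88
tool_pos: [0.4611, -0.3721, 0.1986]
orientation: [-1.568, 0.005, 2.801]
contact_force: [0.4, -0.2, 0.2]
gripper_width: 0.0853
```

play_rows(commands="0 0 0 0 0 0 1; 0 0 0 0 0 0 0.5; 0 0 0 0 0 0 0.2; 0 0 0 0 0 0 0.2; 0 0 0 0 0 0 0.2")

```text
time: 34.5
tool_pos: [0.4612, -0.3722, 0.1994]
orientation: [-1.568, 0.007, 2.801]
contact_force: [-0.5, 0.3, 3.8]
gripper_width: 0.0355
```

```bash
python3 go.py .459 -.3713 .040 -19.4 0
```

```text
t 34.5 grasp pt [ 0.4621 -0.3729  0.0444] rpy [-89.8   0.4 160.5] q [ 0.7   0.59 -0.12  1.9   0.11  0.66 -1.4 ] w 0.0355 F [-0.5  0.3  3.8]
TCP shift cm now-axes [ 0.24  0.44 -0.01] turn deg [-0.2 -0.1 -0.4] | shift in goal-axes [ 0.24  0.44 -0.01]
```

play_rows(commands="0 -1.5 0 0 0 0 0.2; 0 -3 0 0 0 0 0.2; 0 -5 0 0 0 0 0.2; 0 -5 0 0 0 0 0.2; 0 -2 0 0 0 0 0.2")

```text
time: 35.12
tool_pos: [0.4605, -0.3714, 0.3679]
orientation: [-1.567, 0.011, 2.801]
contact_force: [0.1, -0.0, -1.2]
gripper_width: 0.0352
```

play_rows(commands="0 0 0 0 -5 -0.4 0.2; 0 0 0 -0.2 -6 0 0.2; 0 0 0 0 -6 0 0.2; 0 0 0 0 -3.6 0 0.2; 0 0 0 0 0 0 0.2")

```text
time: 35.75
tool_pos: [0.4599, -0.3712, 0.3641]
orientation: [-1.572, -0.002, -3.124]
contact_force: [0.2, -0.0, -1.3]
gripper_width: 0.0352
```

```bash
python3 go.py .554 .1393 .21 1.1 14
```

```text
t 35.75 grasp pt [ 0.4596 -0.3709  0.2091] rpy [-9.01e+01 -1.00e-01 -1.79e+02] q [ 0.78  0.38 -0.22  1.77  0.1   1.   -1.03] w 0.0352 F [ 0.2 -0.  -1.3]
TCP shift cm now-axes [-14.06   0.42 -50.88] turn deg [  0.1  -0.1 -13.9] | shift in goal-axes [-13.81  -3.06 -50.86]
```

play_rows(commands="-0.8 0 -2.5 0 0 0 0.2; -1.3 0 -4.5 0 0 0 0.2; -1.4 0 -5 0 0 0 0.2; -1.4 0 -5 0 0 0 0.2; -1.4 0 -5 0 0 0 0.2")

```text
time: 36.38
tool_pos: [0.5192, -0.1485, 0.3643]
orientation: [-1.572, -0.002, -3.124]
contact_force: [0.7, -0.6, -1.1]
gripper_width: 0.0354
```

play_rows(commands="-1.4 0 -5 0 0 0 0.2; -1.4 0 -5 0 0 0 0.2; -1.4 0 -5 0 0 0 0.2; -1.4 0 -5 0 0 0 0.2; -1.4 0 -4 0 0 0 0.2")

```text
time: 37.0
tool_pos: [0.5846, 0.0935, 0.3645]
orientation: [-1.572, -0.002, -3.123]
contact_force: [0.5, 0.7, -1.4]
gripper_width: 0.0353
```

play_rows(commands="-0.7 0 -3 0 0 -2.5 0.2; 0 0 -1.9 0 0 -4 0.2; 0 0 0 0 0 -4 0.2; 0 0 0 0 0 -3.4 0.2; 0 0 0 0 0 0 0.2")

```text
time: 37.62
tool_pos: [0.591, 0.1401, 0.364]
orientation: [-1.572, -0.244, -3.124]
contact_force: [0.1, 0.0, -1.6]
gripper_width: 0.0356
```

```bash
python3 go.py .554 .1393 .145 1.1 14
```

```text
t 37.62 grasp pt [0.5535 0.1396 0.2136] rpy [ -90.1  -14.  -179. ] q [ 0.01  0.48 -0.41  1.66  0.11  1.27 -1.98] w 0.0356 F [ 0.1  0.  -1.6]
TCP shift cm now-axes [-1.71  6.65  0.02] turn deg [ 0.1 -0.1 -0. ] | shift in goal-axes [-1.71  6.65  0.01]
```

play_rows(commands="-0.3 1.3 0 0 0 0 0.2; -0.6 2.2 0 0 0 0 0.2; -0.5 2 0 0 0 0 0.2; -0.3 1.1 0 0 0 0 0.2; 0 0 0 0 0 0 0.2")

```text
time: 38.25
tool_pos: [0.5909, 0.1402, 0.2951]
orientation: [-1.572, -0.246, -3.123]
contact_force: [-0.4, 0.4, -1.2]
gripper_width: 0.0352
```

play_rows(commands="-0.3 1 0 0 0 0 0.2; -0.3 1 0 0 0 0 0.2; -0.2 0.6 0 0 0 0 0.2; -0.1 0.3 0 0 0 0 0.2; 0 0 0 0 0 0 0.2")

```text
time: 38.88
tool_pos: [0.593, 0.1404, 0.2656]
orientation: [-1.572, -0.245, -3.123]
contact_force: [-0.3, 0.7, -1.2]
gripper_width: 0.0354
```

```bash
python3 go.py .554 .1393 .1075 1.1 14
python3 - <<'E'
from bench import imaging
import cv2
d=imaging.get_image('side');cv2.imwrite('pics/s13.png',cv2.resize(d['pixels'][60:190,160:310,::-1],None,fx=4.6,fy=4.6))
E
```

```text
t 38.88 grasp pt [0.5554 0.1399 0.1152] rpy [ -90.1  -14.  -178.9] q [-0.01  0.59 -0.39  1.73  0.15  1.09 -2.  ] w 0.0354 F [-0.3  0.7 -1.2]
TCP shift cm now-axes [-0.04  0.78  0.04] turn deg [ 0.1 -0.   0. ] | shift in goal-axes [-0.04  0.78  0.04]
```

View pics/s13.png

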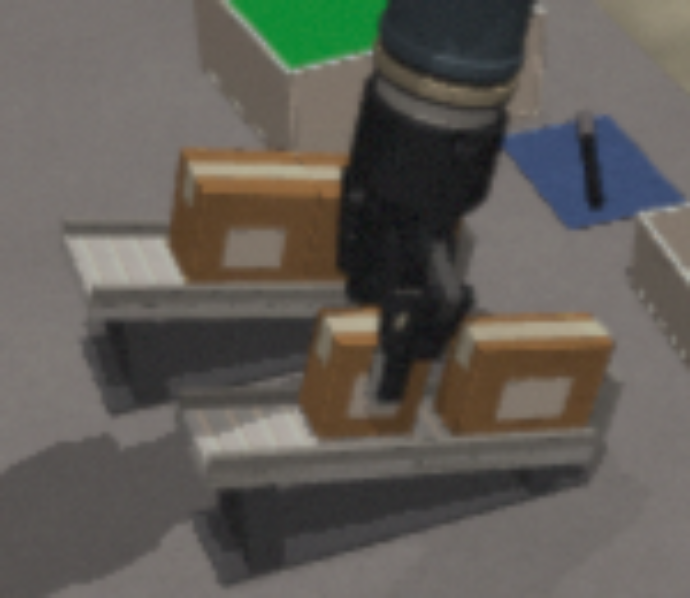

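The short slim carton is above the slim lane at crop (365,385), behind the long one at (525,385), and needs about 8 mm more.

play_rows(commands="0 0.3 0 0 0 0 0.2; 0 0.2 0 0 0 0 0.2; 0 0 0 0 0 0 0.2")

```text
time: 39.3
tool_pos: [0.5917, 0.1404, 0.2607]
orientation: [-1.572, -0.245, -3.123]
contact_force: [-0.9, 0.3, -1.6]
gripper_width: 0.0354
```

play_rows(commands="0 0.2 0 0 0 0 0.2; 0 0 0 0 0 0 0.2")

```text
time: 39.55
tool_pos: [0.5913, 0.1404, 0.2589]
orientation: [-1.572, -0.244, -3.123]
contact_force: [0.3, 0.5, -1.3]
gripper_width: 0.0355
```

play_rows(commands="0 0.1 0 0 0 0 0.2; 0 0.1 0 0 0 0 0.2; 0 0 0 0 0 0 0.2")

```text
time: 39.92
tool_pos: [0.5918, 0.1407, 0.2587]
orientation: [-1.573, -0.241, -3.123]
contact_force: [1.6, -0.5, 6.3]
gripper_width: 0.0353
```

Contact made, so I'll release.

play_rows(commands="0 0 0 0 0 0 0.55; 0 0 0 0 0 0 0.65; 0 0 0 0 0 0 0.75; 0 0 0 0 0 0 0.75; 0 0 0 0 0 0 0.75")

```text
time: 40.55
tool_pos: [0.5908, 0.1404, 0.2569]
orientation: [-1.572, -0.245, -3.123]
contact_force: [0.3, -0.0, -0.3]
gripper_width: 0.0643
```

play_rows(commands="0 -2 0 0 0 0 0.75; 0 -4 0 0 0 0 1; 0 -4 0 0 0 0 1; 0 0 0 0 0 4.5 1; 0 0 0 0 0 4.5 1")

```text
time: 41.18
tool_pos: [0.6152, 0.1407, 0.3546]
orientation: [-1.573, -0.084, -3.123]
contact_force: [-0.2, -0.4, 0.4]
gripper_width: 0.0851
```

play_rows(commands="0 0 4 0 0 4.5 1; 0 0 5 0 0 0 1; 0 0 5 0 0 0 1; 0 0 5 0 0 0 1; 0 0 5 0 0 0 1")

```text
time: 41.8
tool_pos: [0.6193, -0.1008, 0.3538]
orientation: [-1.572, -0.009, -3.123]
contact_force: [0.8, 0.4, -0.4]
gripper_width: 0.0856
```

play_rows(commands="0 0 5 0 0 0 1; 0 0 5 0 0 0 1; 0 0 5 0 0 0 1; 0 0 5 0 0 0 1; 0 0 5 0 0 0 1")

```text
time: 42.42
tool_pos: [0.624, -0.3507, 0.3533]
orientation: [-1.572, -0.009, -3.123]
contact_force: [1.4, -1.0, 0.8]
gripper_width: 0.0857
```

Run:
```python
from bench import imaging
from h import *
import cv2
d=imaging.get_image('side');cv2.imwrite('pics/s14.png',d['pixels'][:,:,::-1])
d=imaging.get_image('top');cv2.imwrite('pics/t14.png',d['pixels'][:,:,::-1]); pickle.dump(d,open('top2.pkl','wb'))
cv2.imwrite('pics/t14z.png',cv2.resize(d['pixels'][115:245,90:240,::-1],None,fx=4.6,fy=4.6))
rects(d,{'bot':(310,155,340,182,.06,.09),'jar':(305,215,335,245,.045,.07),'wide':(90,115,150,245,.101,.2),'slim':(165,115,212,235,.101,.2)})
```

```text
bot 82 rect c [ 610.8 -217. ] size [29.2 23.8] ang 36.9 z med 0.0794 mean [ 609.5 -217.5   75.1]
jar 302 rect c [ 444.9 -207.5] size [48.3 50.1] ang 44.9 z med 0.0578 mean [ 444.4 -206.7   57.6]
wide 1552 rect c [552.7 323.1] size [ 64.5 242.8] ang 86.8 z med 0.1207 mean [571.1 320.1 121. ]
slim 682 rect c [569.9 137.6] size [242.7  58.4] ang 0.2 z med 0.1149 mean [604.3 139.  115.5]
```

View pics/s14.png

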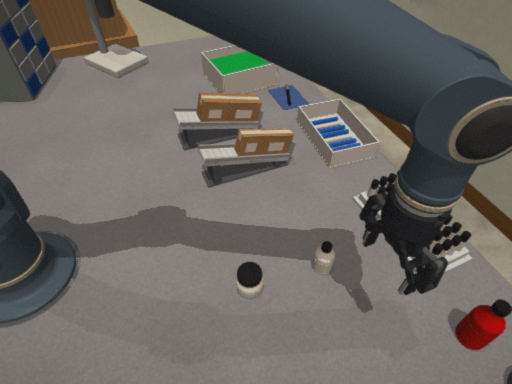

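View pics/t14z.png

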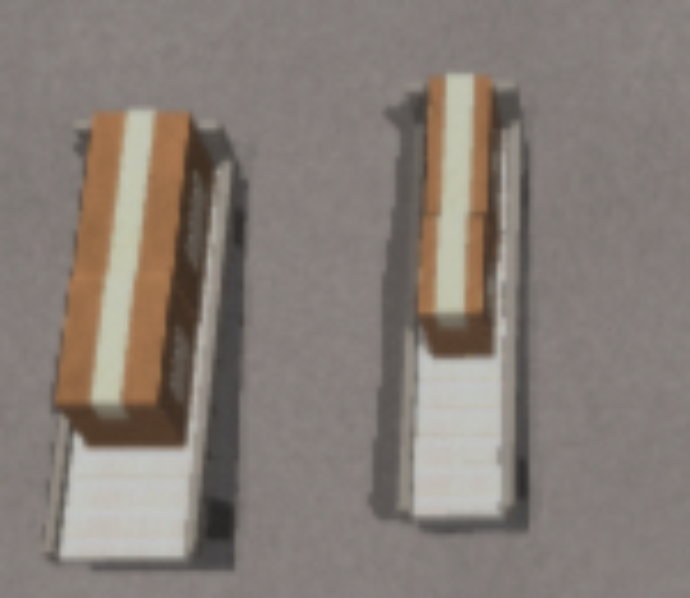

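Side view: both pairs are seated in their lanes at (230,108) and (263,143), with the jar at (250,280) and the bottle at (324,258) standing where they were. Enlarged top view: the cartons are nose to tail against the stops. One quick check of the numbers, then I'll hand in.

Run:
```python
from h import *
from bench import monitor
d=pickle.load(open('top2.pkl','rb'));W=cloud(d).reshape(-1,3)*1000;W=W[~np.isnan(W[:,0])]
t=np.tan(np.radians(14))
for n,x0,y0,yaw,h,lens in(('wide',543,323.6,.1,70,(104,76)),('slim',566.5,139.5,1.1,66,(90,60))):
    c,s=np.cos(np.radians(yaw)),np.sin(np.radians(yaw))
    lx=(W[:,0]-x0)*c+(W[:,1]-y0)*s; ly=-(W[:,0]-x0)*s+(W[:,1]-y0)*c
    nrm=((W[:,2]-30)+(lx-115)*t)*np.cos(np.radians(14))   # height above track
    al=(lx-115)*np.cos(np.radians(14))-(W[:,2]-30)*np.sin(np.radians(14)) # along slope from stop
    m=(abs(ly)<60)&(abs(nrm-h)<8)&(al>-230)&(al<30)
    print(n,'along',np.percentile(al[m],[.5,99.5]).round(1),'expected',-sum(lens),0)
    L=lens[0]
    for k,(a,b) in {'long':(-L+5,-5),'short':(-sum(lens)+8,-L-5)}.items():
        q=m&(al>a)&(al<b); print('  ',k,q.sum(),'height',np.median(nrm[q]).round(1),'y mid',((ly[q].min()+ly[q].max())/2).round(1),'width',np.ptp(ly[q]).round(1))
s=monitor.sense();print(s['time'],s['contact_force'],s['dq'].round(3))
```

```text
wide along [-178.6    1.3] expected -180 0
   long 723 height 70.2 y mid -2.1 width 57.5
   short 531 height 70.0 y mid -0.8 width 58.1
slim along [-148.4    2.6] expected -150 0
   long 383 height 66.3 y mid -1.5 width 36.6
   short 244 height 66.4 y mid -0.1 width 36.1
42.525 [-0.22538307 -0.39499855 -0.60755882] [-0.043 -0.024 -0.066  0.055 -0.044  0.004 -0.03 ]
```

play_rows(commands="0 0 0 0 0 0 1; 0 0 0 0 0 0 1; 0 0 0 0 0 0 1; 0 0 0 0 0 0 1; 0 0 0 0 0 0 1")

```text
time: 43.15
tool_pos: [0.6242, -0.3488, 0.3535]
orientation: [-1.572, -0.009, -3.122]
contact_force: [-0.2, -0.9, -1.2]
gripper_width: 0.0856
```

Run:
```python
from bench import ticket
print(ticket.sign_off())
```

```text
the job is handed in; nothing more can be done
None
```

All four cartons are loaded and the job was handed in at about 43 s of the 112 s allowed; the sign-off gives no verdict. I gripped each carton across its width, tilted it 14° to match the lane, lowered it until it touched the rollers and let it slide. The long carton went first in each lane.

Last checks, from the top camera's depth:

| Check | Wide lane | Slim lane |
|---|---|---|
| Row length along the slope (expected) | 179.9 mm (180) | 151.0 mm (150) |
| Front end relative to the stop face | 1.3 mm past | 2.6 mm past |
| Carton top above the track (expected) | about 70 mm (70) | about 66 mm (66) |
| Distance from mid-lane | within 2.1 mm | within 1.5 mm |

- **Front ends:** the readings just past the stop face come from a lane origin I estimated with errors of a few millimetres.
- **Bottle and jar:** both are upright. The jar moved less than 1 mm. The bottle's mean position changed by about 1 mm and its outline centre by about 3.5 mm, which I put down to depth noise.
- **Arm:** it stands clear of everything with the force reading about zero. No check failed.

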